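Make the hinged pie moulds ready

TASK

Get both hinged pie moulds ready for lining: put every pastry cutter into the steel pan, seat a loose front half upright in the tray of each mould with its knuckles above those of the back half, and pin both ends of each mould by drawing the four pins from the wooden rack and pushing each down through its two knuckles until its head rests on the upper one. Leave the bowls of eggs, the sugar jar and the mug standing where they are.

Things in the scene. Friction and masses are not known exactly. Their poses are not given: they have to be found in the camera images.
- mould1: Mould base on the robot's left (+y), dark steel, fixed: tray 102 x 164 (y) x 6 mm, the mould's back half (mirror image of the front half) fixed upright on it. Origin: centre of the underside; z up, x towards the back wall, y along the hinge line. A curb 8 high stands on the tray 2 outside where the front half's walls go; the back wall's inner face is at x = +38
- mould1_seat (a point): Where the middle of the rim band of a front half lies when seated in mould 1: 40 in front of the hinge line, 69 mm above the counter (its foot on the tray, 6 above the counter). Axes as the mould's; a seated half's axes match them
- mould1_left (a point): Where the centre of a pin's head lies when home in the +y knuckles of mould 1: on the hinge line, 66 mm along +y, 93 above the counter. Straight below is the back half's upright knuckle (20 across, bore 11.5, from 16 to 46 above the counter); the front half's, when seated, is from 48 to 78, and the pin's head rests on it
- mould1_right (a point): Where the centre of a pin's head lies when home in the -y knuckles of mould 1: on the hinge line, 66 mm along -y, 93 above the counter. Straight below is the back half's upright knuckle (20 across, bore 11.5, from 16 to 46 above the counter); the front half's, when seated, is from 48 to 78, and the pin's head rests on it
- mould2: Mould base on the robot's right (-y), dark steel, fixed: tray 102 x 164 (y) x 6 mm, the mould's back half (mirror image of the front half) fixed upright on it. Origin: centre of the underside; z up, x towards the back wall, y along the hinge line. A curb 8 high stands on the tray 2 outside where the front half's walls go; the back wall's inner face is at x = +38
- mould2_seat (a point): Where the middle of the rim band of a front half lies when seated in mould 2: 40 in front of the hinge line, 69 mm above the counter (its foot on the tray, 6 above the counter). Axes as the mould's; a seated half's axes match them
- mould2_left (a point): Where the centre of a pin's head lies when home in the +y knuckles of mould 2: on the hinge line, 66 mm along +y, 93 above the counter. Straight below is the back half's upright knuckle (20 across, bore 11.5, from 16 to 46 above the counter); the front half's, when seated, is from 48 to 78, and the pin's head rests on it
- mould2_right (a point): Where the centre of a pin's head lies when home in the -y knuckles of mould 2: on the hinge line, 66 mm along -y, 93 above the counter. Straight below is the back half's upright knuckle (20 across, bore 11.5, from 16 to 46 above the counter); the front half's, when seated, is from 48 to 78, and the pin's head rests on it
- half1_rim (a point): Loose front half of a pie mould, dark steel, upright: wall 4 mm thick, 70 high, straight part 63 long with oblique ends; a trough 43 deep. This point: middle of the rim band (10 wide, 64 long, 14 high) on the straight part, 63 above the foot; z up, x to the open side. Upright knuckles (20 across, bore 11.5) at +40 in x, +/-66 in y, 42 to 72 above the foot. 200 g. Two alike. Lift by the rim, closing along x
- half2_rim (a point): Loose front half of a pie mould, dark steel, upright: wall 4 mm thick, 70 high, straight part 63 long with oblique ends; a trough 43 deep. This point: middle of the rim band (10 wide, 64 long, 14 high) on the straight part, 63 above the foot; z up, x to the open side. Upright knuckles (20 across, bore 11.5) at +40 in x, +/-66 in y, 42 to 72 above the foot. 200 g. Two alike. Lift by the rim, closing along x
- rack: Wooden pin rack, fixed, block 140 x 50 mm, 80 high, on a foot 156 x 66 x 6, with four upright holes in a row along its x, 32 apart, 72 deep. Origin at the centre of the underside
- pin1_head (a point): Steel hinge pin, upright: round head 16 mm across, 30 high, on a shank 8 thick, 66 long, its last 12 tapered. This point: centre of the head, 15 above the head's underside; z up along the pin. Starts in the rack, head resting on the rack's top (this point 95 above the counter). 70 g. All pins are alike, for any knuckle; they slide in freely
- pin2_head (a point): Steel hinge pin, upright: round head 16 mm across, 30 high, on a shank 8 thick, 66 long, its last 12 tapered. This point: centre of the head, 15 above the head's underside; z up along the pin. Starts in the rack, head resting on the rack's top (this point 95 above the counter). 70 g. All pins are alike, for any knuckle; they slide in freely
- pin3_head (a point): Steel hinge pin, upright: round head 16 mm across, 30 high, on a shank 8 thick, 66 long, its last 12 tapered. This point: centre of the head, 15 above the head's underside; z up along the pin. Starts in the rack, head resting on the rack's top (this point 95 above the counter). 70 g. All pins are alike, for any knuckle; they slide in freely
- pin4_head (a point): Steel hinge pin, upright: round head 16 mm across, 30 high, on a shank 8 thick, 66 long, its last 12 tapered. This point: centre of the head, 15 above the head's underside; z up along the pin. Starts in the rack, head resting on the rack's top (this point 95 above the counter). 70 g. All pins are alike, for any knuckle; they slide in freely
- pan: Empty shallow steel pan, 200 (x) x 150 (y) mm, 45 high, walls and floor 3 thick, fixed. Origin at the centre of the underside
- cutter1_mid (a point): Round steel pastry cutter (open ring), 38 mm across (rolled top edge 40), 32 high, wall 2, standing in the tray of mould 1 at the start; may be absent. This point is its centre, 16 up. Mass 40 g
- cutter2_mid (a point): Round steel pastry cutter (open ring), 38 mm across (rolled top edge 40), 32 high, wall 2, standing in the tray of mould 2 at the start; may be absent. This point is its centre, 16 up. Mass 40 g
- cutter3_mid (a point): Round steel pastry cutter (open ring), 38 mm across (rolled top edge 40), 32 high, wall 2, standing on the counter between the moulds at the start; may be absent. This point is its centre, 16 up. Mass 40 g
- egg_bowl1: White bowl with an egg, 86 mm across, 60 high with the egg, between the loose halves. Not part of the job. Origin at the centre of the underside
- egg_bowl2: White bowl with an egg, 86 mm across, beyond the moulds. Not part of the job. Origin at the centre of the underside
- sugar_jar: Pale jar with steel lid, 60 mm across, 95 high, at the right. Not part of the job. Origin at the centre of the underside
- salt_mug: White mug, 72 mm across, 75 high, at the left. Not part of the job. Origin at the centre of the underside
There are look-alikes about, which are no part of the job. Leave any orange, purple or yellow look-alike of the part that bears cutter3_mid alone.

How it is judged (in metres and radians):
At the end, for the whole second after the job is handed in: In each mould a front half is seated upright (rim band within 6 mm of its place) and a pin is home at each end (head centre within 5 mm of its place, upright within 4 degrees); every cutter present lies inside the pan, below its rim; all at rest (((distance between half1_rim and mould1_seat below 0.006 m and angle between half1_rim's own z axis and vertical below 0.06 rad and linear speed of half1 below 0.02 m/s) or (distance between half2_rim and mould1_seat below 0.006 m and angle between half2_rim's own z axis and vertical below 0.06 rad and linear speed of half2 below 0.02 m/s)) and ((distance between pin1_head and mould1_left below 0.005 m and angle between pin1_head's own z axis and vertical below 0.08 rad and linear speed of pin1 below 0.02 m/s) or (distance between pin2_head and mould1_left below 0.005 m and angle between pin2_head's own z axis and vertical below 0.08 rad and linear speed of pin2 below 0.02 m/s) or (distance between pin3_head and mould1_left below 0.005 m and angle between pin3_head's own z axis and vertical below 0.08 rad and linear speed of pin3 below 0.02 m/s) or (distance between pin4_head and mould1_left below 0.005 m and angle between pin4_head's own z axis and vertical below 0.08 rad and linear speed of pin4 below 0.02 m/s)) and ((distance between pin1_head and mould1_right below 0.005 m and angle between pin1_head's own z axis and vertical below 0.08 rad and linear speed of pin1 below 0.02 m/s) or (distance between pin2_head and mould1_right below 0.005 m and angle between pin2_head's own z axis and vertical below 0.08 rad and linear speed of pin2 below 0.02 m/s) or (distance between pin3_head and mould1_right below 0.005 m and angle between pin3_head's own z axis and vertical below 0.08 rad and linear speed of pin3 below 0.02 m/s) or (distance between pin4_head and mould1_right below 0.005 m and angle between pin4_head's own z axis and vertical below 0.08 rad and linear speed of pin4 below 0.02 m/s)) and ((distance between half1_rim and mould2_seat below 0.006 m and angle between half1_rim's own z axis and vertical below 0.06 rad and linear speed of half1 below 0.02 m/s) or (distance between half2_rim and mould2_seat below 0.006 m and angle between half2_rim's own z axis and vertical below 0.06 rad and linear speed of half2 below 0.02 m/s)) and ((distance between pin1_head and mould2_left below 0.005 m and angle between pin1_head's own z axis and vertical below 0.08 rad and linear speed of pin1 below 0.02 m/s) or (distance between pin2_head and mould2_left below 0.005 m and angle between pin2_head's own z axis and vertical below 0.08 rad and linear speed of pin2 below 0.02 m/s) or (distance between pin3_head and mould2_left below 0.005 m and angle between pin3_head's own z axis and vertical below 0.08 rad and linear speed of pin3 below 0.02 m/s) or (distance between pin4_head and mould2_left below 0.005 m and angle between pin4_head's own z axis and vertical below 0.08 rad and linear speed of pin4 below 0.02 m/s)) and ((distance between pin1_head and mould2_right below 0.005 m and angle between pin1_head's own z axis and vertical below 0.08 rad and linear speed of pin1 below 0.02 m/s) or (distance between pin2_head and mould2_right below 0.005 m and angle between pin2_head's own z axis and vertical below 0.08 rad and linear speed of pin2 below 0.02 m/s) or (distance between pin3_head and mould2_right below 0.005 m and angle between pin3_head's own z axis and vertical below 0.08 rad and linear speed of pin3 below 0.02 m/s) or (distance between pin4_head and mould2_right below 0.005 m and angle between pin4_head's own z axis and vertical below 0.08 rad and linear speed of pin4 below 0.02 m/s)) and x of cutter1_mid in the frame of pan between -0.095 and 0.095 m and y of cutter1_mid in the frame of pan between -0.07 and 0.07 m and z of cutter1_mid in the frame of pan between 0.005 and 0.043 m and linear speed of each of cutter1, cutter2, cutter3 below 0.02 m/s and x of cutter2_mid in the frame of pan between -0.095 and 0.095 m and y of cutter2_mid in the frame of pan between -0.07 and 0.07 m and z of cutter2_mid in the frame of pan between 0.005 and 0.043 m and x of cutter3_mid in the frame of pan between -0.095 and 0.095 m and y of cutter3_mid in the frame of pan between -0.07 and 0.07 m and z of cutter3_mid in the frame of pan between 0.005 and 0.043 m); the robot touches nothing.
It fails at once if a bowl of eggs, the jar or the mug is pushed more than 6 cm or knocked over (distance of any of egg_bowl1, egg_bowl2, sugar_jar, salt_mug from where it was at the start of the episode above 0.06 m or angle between any of egg_bowl1, egg_bowl2, sugar_jar, salt_mug's own z axis and vertical above 0.5 rad).
Of cutter1, cutter2, cutter3 only 1 to 3 are there at a start; the rules pass over those that are not, and their reading is None.
At some moment in a run one of cutter1, cutter2, cutter3 may be knocked a few centimetres aside while the robot is not near it.
It also fails if it takes over 210 s, if anything falls off the work surface, if the arm or the gripper's body presses on something with over 40 N, if the wrist force passes 120 N, or if a joint passes its speed limit or range.

ROBOT

A 6-joint arm with a two-finger parallel gripper is mounted at the origin on the work surface. World frame = base frame: x ahead of the robot, y to its left, z up, the work surface at z = 0. Lengths are in mm, angles in rad, forces in N, time in s.
With the tool pointing down it reaches from about 350 to 775 mm from the base axis. Payload 7.3 kg.
Tool frame: the origin (TCP) lies on the centre line of the jaws, within the pads' length; the fingertips stand 22 mm ahead of it and the grasp point (between the pads) lies 3 mm ahead of it; z points along the fingers, y is the direction in which the jaws open and shut (so a half turn about z gives the same grasp; the last joint's range is limited). The gripper opens to 92 mm and grips with 3 to 60 N. Pads are 19 mm wide; open, the fingers measure 130 mm over their backs; the gripper's body (75 mm by 190 mm) begins 47 mm behind the grasp point.
Start: joints at [0.967, 0.342, 1.524, -0, 1.275, -0.146], TCP at [232.025, 470.964, 248.741] pointing down, gripper open.
Joint ranges: [-2.53, 2.53], [-0.77, 2.02], [0.04, 2.7], [-1, 4.14], [0.28, 2.66], [-3.11, 3.11]. Speed limits (rad/s): [2.57, 2.57, 3.14, 3.14, 3.14, 3.14].

INTERFACE

Orientations are given as [roll, pitch, yaw] about the fixed x, y, z axes, in that order (R = Rz(yaw) Ry(pitch) Rx(roll)).
In Python, from plant import bot gives the robot as it stands.
- The arm moves only by the tool play_rows, never from a script. Its argument "moves" is one flat list of numbers, 5 for each row, row after row: the closure in counts, from 0 (fully open) to 255 (shut), then the shift along the tool's x, y, z in mm, then the turn about the tool's z in degrees. A call has 1 to 8 rows; each row is the pose to reach, as a shift and turn from the pose commanded when the call began, along the tool's axes at that moment; what a row does not reach only later rows make up. A row lasts 1/12 s, in which the tool goes at most 41.7 mm and 7.16 degrees, less where a joint would pass 70% of its speed; a pose out of reach is approached as far as the arm can. A call with a gripper value outside its range is refused whole. The fingers move at their own pace and stop on an object; the grip force is fixed at half the most. Time passes only in rows, so rows that repeat a pose let the fingers close. It gives the time, the measured TCP pose, the force and the opening at its end, in the units of the state.
- bot.get_obs(): the state, without advancing time (a new reading comes with each control period).
- bot.capture(name): name is "scene" or "top" or "wrist"; returns a dict with "color" (384x512x3 uint8, red, green, blue), "fx", "fy", "cx", "cy" (pixels), "world_to_cam" (4x4, takes a point from world to camera coordinates); the wrist camera has in their place "T_tool_cam" (4x4, takes a point from camera to tool coordinates, whose origin is the TCP and whose axes are the flange's). Camera axes: x right, y down, z forward; pixel columns grow to the right and rows downward; lengths in mm; the calibration is good to about 2 mm. A picture is of the moment at which its call begins: read the wrist's pose just before it. There is no depth.
- bot.close_job(): hands the job in, once; it reports no verdict.
The state is a dict: "time": time; "joint_positions": joint angles; "dq": joint speeds; "tau": joint torques, N m; "tool_pos": TCP position; "tcp_rot": TCP orientation; "contact_force": force on the tool from outside, world axes, zero at the start; "moment": the same for the moment, N m; "grip_width": finger opening in mm.
Only numpy, scipy, OpenCV 4.12 (cv2) and the standard library are available. Lean on these libraries where they do the work, as an engineer would, in place of code of your own. Each camera call takes 0.05 s, during which the arm holds its last target.

## Working session

There is one attempt and no reset: what is moved stays moved. The work goes in short steps, Python scripts to look and compute and a tool call to move; the robot and the scene stay as the last step left them, time stands still between calls to the robot, and variables do not carry over. Pictures are saved under pics/ and viewed, and the job is handed in when it is done.

Besides the shell and the picture viewer there is one more tool, called after "Call:" as name(argument=value, ...) on one line, values as JSON. play_rows: Moves the arm, as the interface text tells. Its arguments: {"type":"object","properties":{"moves":{"type":"array","items":{"type":"number"}}},"required":["moves"]}

```bash
ls; mkdir -p pics
python3 - <<'E'
from plant import bot
import cv2
print(bot.get_obs())
for n in ["scene","top","wrist"]:
    c=bot.capture(n); cv2.imwrite(f"pics/{n}0.png",c["color"][:,:,::-1])
    print(n,[c[k] for k in("fx","fy","cx","cy")],c.get("world_to_cam",c.get("T_tool_cam")))
E
```

```text
pics
{'time': 0.0, 'joint_positions': array([ 9.67001594e-01,  3.42731131e-01,  1.52502572e+00,  1.62565736e-05,
        1.27536492e+00, -1.46038920e-01]), 'dq': array([-0.00104942,  0.00024556, -0.00071423, -0.00032566, -0.00043055,
        0.00023685]), 'tau': array([ 5.81865224e-04, -4.31242454e+01, -2.44225878e+01,  7.20171444e-02,
        5.59405424e-02, -1.61922967e-04]), 'tool_pos': array([231.79998964, 470.64689989, 248.03752403]), 'tcp_rot': array([-3.14008208e+00, -2.37896222e-04,  2.68383192e+00]), 'contact_force': array([-0.50749648, -0.11817785,  0.39412076]), 'moment': array([ 0.00891587, -0.00555476,  0.01888158]), 'grip_width': 91.74118722256432}
scene [496.08897389554164, 496.08897389554164, 251.15872406013364, 191.87584662441304] [[-7.01572848e-01  7.12450919e-01  1.44646712e-02  4.27887115e+02]
 [ 5.30694903e-01  5.35923123e-01 -6.56619621e-01 -2.71834260e+02]
 [-4.75561204e-01 -4.52990170e-01 -7.54083183e-01  1.62283873e+03]
 [ 0.00000000e+00  0.00000000e+00  0.00000000e+00  1.00000000e+00]]
top [497.50982851015283, 497.50982851015283, 264.5152059649819, 196.1104725576231] [[ 7.39951639e-03 -9.99943086e-01  7.68581121e-03 -2.55807194e+00]
 [-9.81384879e-01 -8.73681294e-03 -1.91852513e-01  6.16572590e+02]
 [ 1.91908743e-01 -6.12312309e-03 -9.81393673e-01  1.27203741e+03]
 [ 0.00000000e+00  0.00000000e+00  0.00000000e+00  1.00000000e+00]]
wrist [338.26119443809347, 338.26119443809347, 253.7877882677948, 192.34043748255303] [[-3.26540655e-04 -9.68510719e-01 -2.48971645e-01  6.72836485e+01]
 [ 9.99999880e-01 -2.25170881e-04 -4.35632757e-04  1.14111218e+00]
 [ 3.65853831e-04 -2.48971757e-01  9.68510676e-01 -1.35024602e+02]
 [ 0.00000000e+00  0.00000000e+00  0.00000000e+00  1.00000000e+00]]
```

View pics/top0.png

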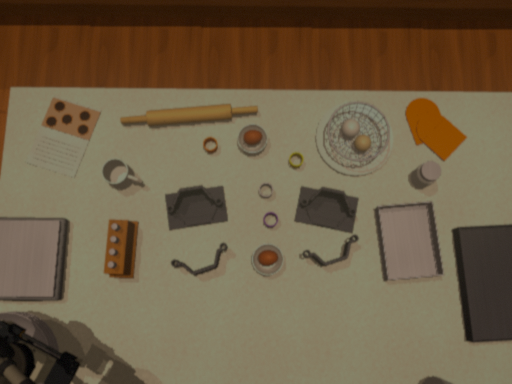

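View pics/scene0.png

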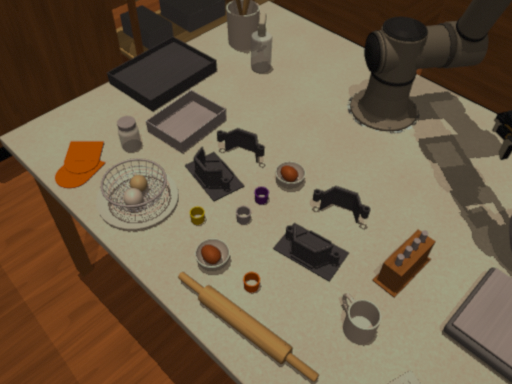

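View pics/wrist0.png

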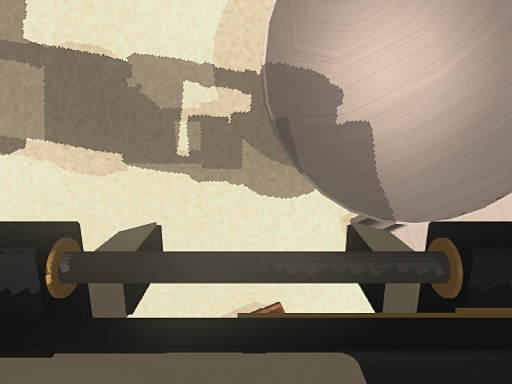

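```bash
cat > h.py <<'E'
import numpy as np, cv2
from scipy.spatial.transform import Rotation as R
from plant import bot
def ray(c,u,v,T=None):
    d=np.array([(u-c["cx"])/c["fx"],(v-c["cy"])/c["fy"],1.])
    if T is None:
        M=np.linalg.inv(c["world_to_cam"])
    else: M=T
    return M[:3,3],M[:3,:3]@d
def onz(c,u,v,z,T=None):
    o,d=ray(c,u,v,T); return o+d*(z-o[2])/d[2]
def toolT(o):
    T=np.eye(4);T[:3,:3]=R.from_euler('xyz',o["tcp_rot"]).as_matrix();T[:3,3]=o["tool_pos"];return T
def proj(c,p,T=None):
    W=c["world_to_cam"] if T is None else np.linalg.inv(T)
    q=W[:3,:3]@np.array(p)+W[:3,3]; return q[:2]/q[2]*c["fx"]+[c["cx"],c["cy"]]
def wrist(name):
    o=bot.get_obs();c=bot.capture("wrist");T=toolT(o)@c["T_tool_cam"]
    cv2.imwrite(f"pics/{name}.png",c["color"][:,:,::-1]);return o,c,T
def shift(p,yaw=None,o=None):
    "shift in tool axes from current measured pose to world p"
    o=o or bot.get_obs();Rm=toolT(o)[:3,:3]
    s=Rm.T@(np.array(p)-o["tool_pos"]);return s.round(1)
def crop(im,x0,y0,x1,y1,k,name):
    cv2.imwrite(f"pics/{name}.png",cv2.resize(im[y0:y1,x0:x1],None,fx=k,fy=k,interpolation=cv2.INTER_CUBIC)[:,:,::-1])
E
python3 - <<'E'
from h import *
t=bot.capture("top")["color"];s=bot.capture("scene")["color"]
f=lambda im:np.clip((im/255.)**0.6*255,0,255).astype(np.uint8)
crop(f(t),155,170,375,290,3,"tz");crop(f(s),180,110,450,300,2.9,"sz");crop(f(t),90,200,160,290,6,"rz")
E
```

```text
(no output)
```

View pics/tz.png

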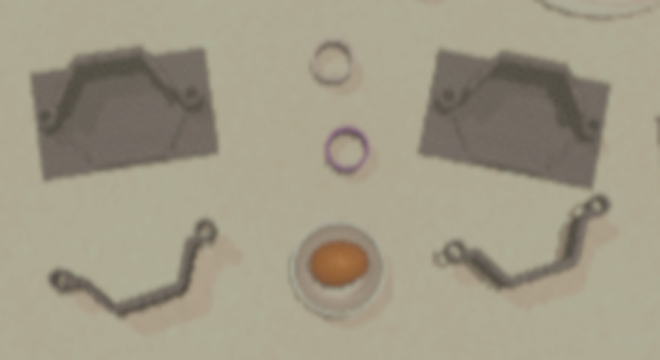

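View pics/sz.png

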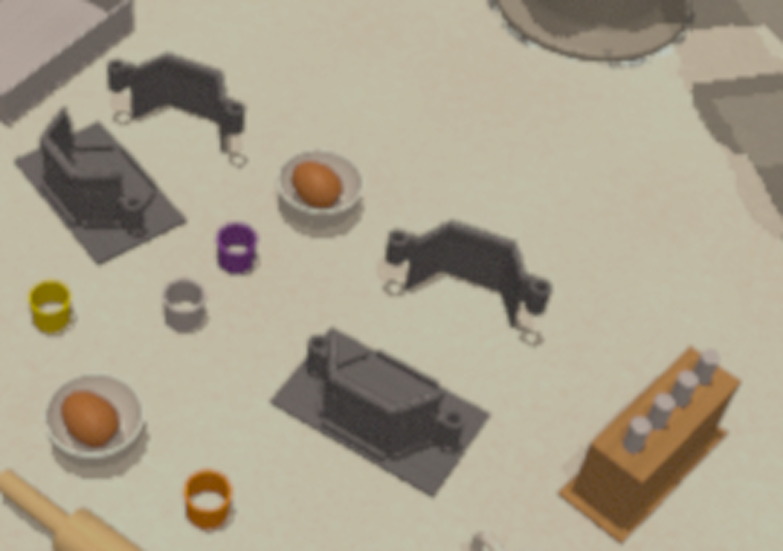

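View pics/rz.png

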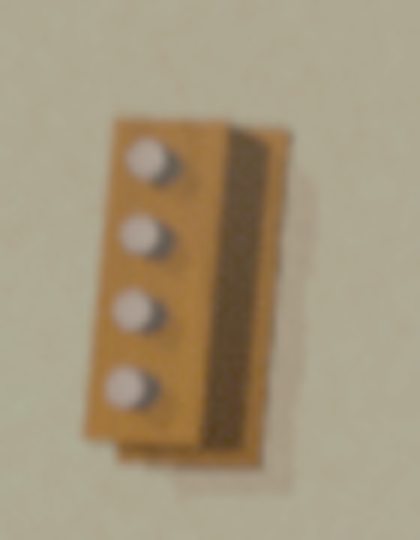

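Run:
```python
from h import *
c=bot.capture("top")
np.set_printoptions(precision=1,suppress=True)
def P(n,l,z):
    q=[onz(c,*a,z)[:2] for a in l]
    print(n,*q)
    if len(q)==2:
        d=q[0]-q[1];print("   mid",(q[0]+q[1])/2,"len",np.linalg.norm(d),"yaw deg of +y",np.degrees(np.arctan2(-d[0],d[1])))
P("cutter",[(265.7,191)],32);P("purple",[(270.5,220)],32)
P("half1",[(175.7,263.3),(223.3,247)],72);P("half2",[(306.3,253.7),(354,238.3)],72)
P("m1",[(171,210),(219.3,202.7)],46);P("m2",[(304.7,202.7),(352.3,212.7)],46)
P("pins",[(114.8,226.7),(113.3,239.2),(112.2,251.8),(111,264.5)],110)
P("pan",[(375,205),(432,203),(441,275),(384,281)],45)
P("egg",[(267.5,259)],40)
```

```text
cutter [636.3  -0.8]
purple [556.2 -14.4]
half1 [435.5 230.4] [478.5 108.6]
   mid [457.  169.5] len 129.11783916013138 yaw deg of +y 19.45122217724354
half2 [ 462.9 -107. ] [ 504. -232.]
   mid [ 483.4 -169.5] len 131.60009748010503 yaw deg of +y 18.18985940726567
m1 [579.  253.3] [600.1 124.1]
   mid [589.5 188.7] len 130.8669067806282 yaw deg of +y 9.263594134786425
m2 [ 602.1 -106.2] [ 575.9 -234.2]
   mid [ 589.  -170.2] len 130.61361821631857 yaw deg of +y -11.582684733680175
pins [524.3 382.1] [492.5 383.8] [460.7 384.5] [429.1 385.4]
pan [ 597.6 -296.4] [ 604.5 -451.1] [ 412.  -463.8] [ 395.3 -312.9]
egg [450.6  -6.8]
```

```bash
cat >> h.py <<'E'
def go(x,y,z,yaw):
    o=bot.get_obs();print("now",o["tool_pos"].round(1),"yaw",np.degrees(o["tcp_rot"][2]).round(1),"t",o["time"].__round__(2),"j6",o["joint_positions"][5].round(2),"w",round(o["grip_width"],1))
    cur=np.degrees(o["tcp_rot"][2]);j1=np.degrees(np.arctan2(y,x))
    t=-((yaw-cur+180)%360-180);print("shift",shift([x,y,z],o=o),"turn",round(t,1), "j6 at end", round((90+j1-yaw+180)%360-180))
E
python3 -c "
from h import *
go(636,-1,150,180)"
```

```text
now [231.9 470.9 248.5] yaw 153.8 t 0.3 j6 -0.15 w 91.2
shift [-571.  -244.6   98.6] turn -26.2 j6 at end -90
```

Call:
play_rows(moves=[0,-571,-245,40,-26,0,-571,-245,40,-26,0,-571,-245,40,-26,0,-571,-245,40,-26,0,-571,-245,40,-26,0,-571,-245,40,-26,0,-571,-245,40,-26,0,-571,-245,40,-26])

```text
time: 0.97
tool_pos: [437.2, 231.3, 228.6]
tcp_rot: [3.141, 0.0, 3.138]
contact_force: [0.7, 1.6, 0.4]
grip_width: 92.0
```

```bash
python3 -c "
from h import *
go(636,-1,150,180)"
```

```text
now [437.2 231.3 228.6] yaw 179.8 t 0.97 j6 -1.24 w 92.0
shift [-199.7 -231.5   78.6] turn -0.2 j6 at end -90
```

Call:
play_rows(moves=[0,-200,-231,79,0,0,-200,-231,79,0,0,-200,-231,79,0,0,-200,-231,79,0,0,-200,-231,79,0,0,-200,-231,79,0,0,-200,-231,79,0,0,-200,-231,79,0])

```text
time: 1.63
tool_pos: [637.0, -2.5, 147.9]
tcp_rot: [-3.141, -0.0, 3.135]
contact_force: [-0.9, -0.7, 0.2]
grip_width: 91.8
```

```bash
python3 -c "
from h import *
go(636,-1,150,180)
wrist('w1')"
```

```text
now [637.   -2.5 147.9] yaw 179.6 t 1.63 j6 -1.69 w 91.8
shift [ 1.   1.5 -2.1] turn -0.4 j6 at end -90
```

View pics/w1.png

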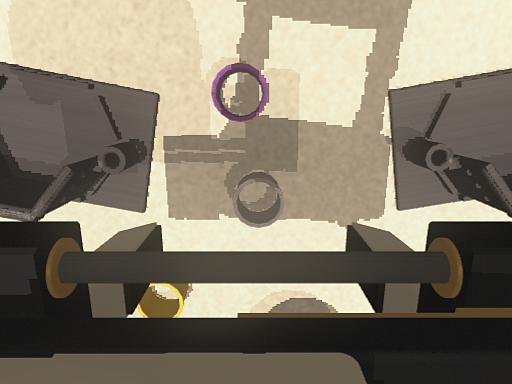

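```bash
python3 -c "
from h import *
o,c,T=wrist('w2')
im=c['color']; crop(im,60,60,510,240,1.7,'w2c')
for p,z in [((258,196),32),((240,92),32),((437,158),46),((111,159),46)]: print(onz(c,*p,z,T).round(1))
"
```

```text
[ 6.385e+02 -6.000e-01  3.200e+01]
[562.1 -13.   32. ]
[608.2 124.8  46. ]
[ 607.  -103.9   46. ]
```

View pics/w2c.png

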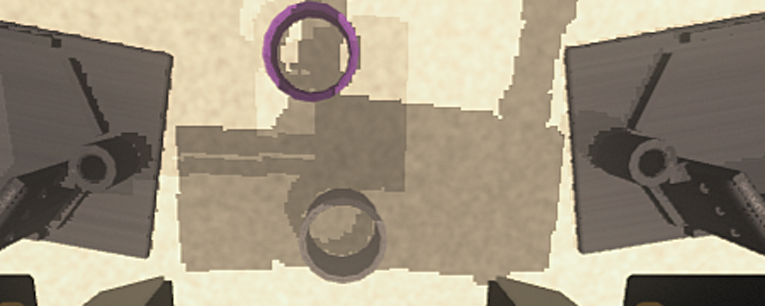

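```bash
python3 -c "
from h import *
o=bot.get_obs();c=bot.capture('wrist');T=toolT(o)@c['T_tool_cam']
for p,z in [((261.8,201.2),32),((445.3,154.7),46),((115.9,158.2),46)]: print(onz(c,*p,z,T).round(1))
c=bot.capture('top')
crop(c['color'],160,180,280,270,6,'t2')
go(639,0.5,27,180)
"
```

```text
[641.    4.9  32. ]
[604.2 133.4  46. ]
[604.8 -98.   46. ]
now [634.9   1.  148.8] yaw 179.7 t 1.83 j6 -1.69 w 91.9
shift [ -4.3  -0.5 121.8] turn -0.3 j6 at end -90
```

View pics/t2.png

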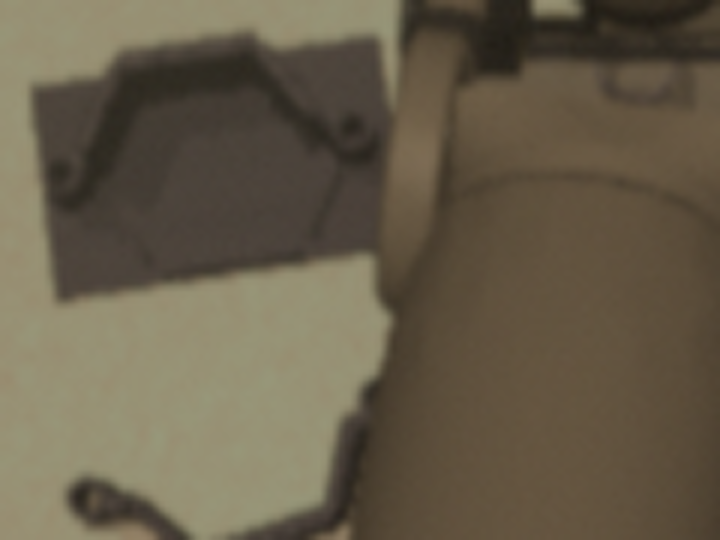

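```bash
python3 -c "
from h import *
print(bot.get_obs()['tool_pos'])
o,c,T=wrist('w3'); print(o['tool_pos'])
crop(c['color'],60,60,510,240,1.7,'w3c')
"
```

```text
[634.8998154    0.95979135 148.83786709]
[634.8998154    0.95979135 148.83786709]
```

View pics/w3c.png

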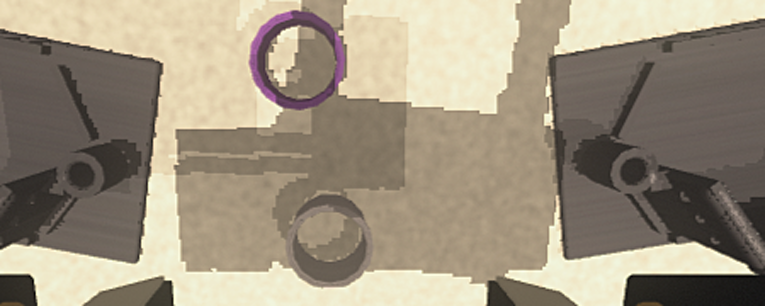

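```bash
python3 -c "
from h import *
o=bot.get_obs();c=bot.capture('wrist');T=toolT(o)@c['T_tool_cam'];print(o['tool_pos'])
for p,z in [((253.5,202.9),32),((431.8,160.6),46),((107.6,161.8),46)]: print(onz(c,*p,z,T).round(1))
go(638,-.5,27,180)
"
```

```text
[634.72883662   1.77150295 149.4370279 ]
[641.2   2.8  32. ]
[606.5 129.7  46. ]
[ 606.3 -100.8   46. ]
now [634.7   2.3 149.9] yaw 179.8 t 1.93 j6 -1.69 w 91.7
shift [ -3.3  -2.8 122.9] turn -0.2 j6 at end -90
```

Call:
play_rows(moves=[0,0,0,0,0,0,0,0,0,0,0,0,0,0,0,0,0,0,0,0,0,0,0,0,0,0,0,0,0,0])

```text
time: 2.43
tool_pos: [635.2, 1.4, 149.7]
tcp_rot: [3.142, 0.0, 3.138]
contact_force: [0.1, 0.1, -0.4]
grip_width: 92.4
```

```bash
python3 -c "
from h import *
o,c,T=wrist('w4'); print(o['tool_pos'])
crop(c['color'],60,60,510,240,1.7,'w4c')
print(bot.get_obs()['tool_pos'])
"
```

```text
[635.21558339   1.37690333 149.66263035]
[635.22412572   1.3226676  149.61496285]
```

View pics/w4c.png

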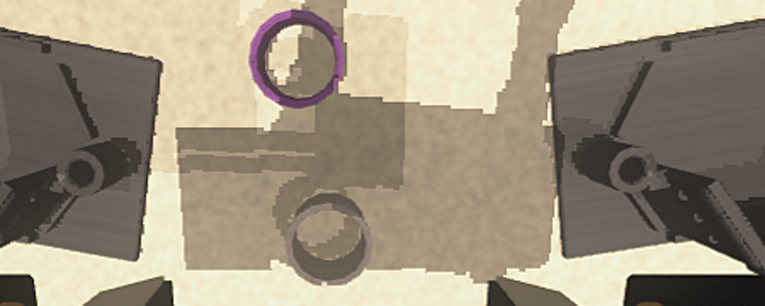

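Call:
play_rows(moves=[0,-4,-1,40,0,0,-4,-1,80,0,0,-4,-1,122,0,0,-4,-1,122,0,0,-4,-1,122,0,120,-4,-1,122,0,200,-4,-1,122,0,255,-4,-1,122,0])

```text
time: 3.15
tool_pos: [639.4, 0.2, 28.0]
tcp_rot: [3.142, 0.001, 3.138]
contact_force: [0.2, -0.3, -0.2]
grip_width: 76.3
```

Call:
play_rows(moves=[255,0,0,0,0,255,0,0,0,0,255,0,0,0,0,255,0,0,0,0])

```text
time: 3.48
tool_pos: [639.3, 0.2, 27.7]
tcp_rot: [3.142, 0.0, 3.138]
contact_force: [-0.5, -0.0, 0.1]
grip_width: 50.2
```

```bash
python3 -c "
from h import *
go(502,-381,35,94.7)"
```

```text
now [6.393e+02 2.000e-01 2.770e+01] yaw 179.8 t 3.48 j6 -1.69 w 50.2
shift [ 135.8 -381.7   -7.3] turn 85.1 j6 at end -42
```

Call:
play_rows(moves=[255,0,0,0,0,255,0,0,0,0,255,0,0,0,0,255,0,0,0,0,255,0,0,-40,0,255,0,0,-80,0,255,0,0,-120,0,255,0,0,-120,0])

```text
time: 4.15
tool_pos: [643.3, -0.2, 156.6]
tcp_rot: [-3.14, 0.015, 3.138]
contact_force: [1.4, 0.7, 0.5]
grip_width: 36.5
```

```bash
python3 -c "
from h import *
go(502,-381,35,94.7);wrist('w5')"
```

```text
now [ 6.433e+02 -2.000e-01  1.566e+02] yaw 179.8 t 4.15 j6 -1.69 w 36.5
shift [ 141.6 -381.1  120.2] turn 85.1 j6 at end -42
```

View pics/w5.png

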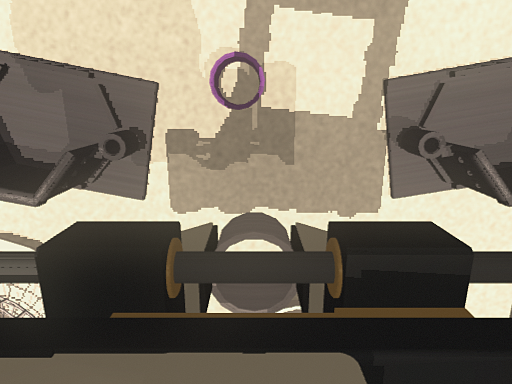

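Call:
play_rows(moves=[255,141,-381,0,85,255,141,-381,0,85,255,141,-381,0,85,255,141,-381,0,85,255,141,-381,0,85,255,141,-381,0,85,255,141,-381,0,85,255,141,-381,0,85])

```text
time: 4.87
tool_pos: [520.8, -313.3, 146.3]
tcp_rot: [-3.141, -0.002, 2.131]
contact_force: [0.9, -0.5, 0.1]
grip_width: 36.2
```

```bash
python3 -c "
from h import *
go(502,-381,35,94.7)"
```

```text
now [ 520.8 -313.3  146.3] yaw 122.1 t 4.87 j6 -1.23 w 36.2
shift [-47.6 -51.8 111.2] turn 27.4 j6 at end -42
```

Call:
play_rows(moves=[255,-48,-52,0,27,255,-48,-52,0,27,255,-48,-52,0,27,255,-48,-52,0,27,255,-48,-52,40,27,255,-48,-52,80,27,255,-48,-52,110,27,255,-48,-52,110,27])

```text
time: 5.53
tool_pos: [501.8, -378.0, 30.9]
tcp_rot: [-3.136, -0.008, 1.666]
contact_force: [-0.5, 0.1, 0.2]
grip_width: 36.4
```

```bash
python3 -c "
from h import *
go(502,-381,35,94.7)"
```

```text
now [ 501.8 -378.    30.9] yaw 95.5 t 5.53 j6 -0.86 w 36.4
shift [-3.  -0.1 -4.1] turn 0.8 j6 at end -42
```

Call:
play_rows(moves=[80,0,0,0,0,80,0,0,0,0,80,0,0,0,0,80,0,0,0,0,80,0,0,-40,0,80,0,0,-80,0,0,0,0,-120,0,0,0,0,-140,0])

```text
time: 6.2
tool_pos: [505.6, -381.6, 184.4]
tcp_rot: [3.136, 0.007, 1.666]
contact_force: [0.1, -0.5, -0.5]
grip_width: 71.6
```

```bash
python3 -c "
from h import *
wrist('w6')
go(470,-156,170,108)"
```

```text
now [ 506.5 -382.4  187.2] yaw 95.5 t 6.25 j6 -0.86 w 75.5
shift [229.1 -14.9  14.7] turn -12.5 j6 at end -36
```

View pics/w6.png

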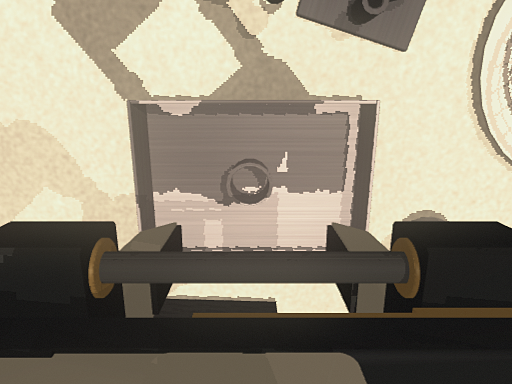

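```bash
python3 -c "
from h import *
go(460,-178,230,108)"
```

```text
now [ 506.5 -382.4  187.2] yaw 95.5 t 6.25 j6 -0.86 w 75.5
shift [207.5 -26.4 -45.2] turn -12.5 j6 at end -39
```

Call:
play_rows(moves=[0,205,-26,-58,-12.5,0,205,-26,-58,-12.5,0,205,-26,-58,-12.5,0,205,-26,-58,-12.5,0,205,-26,-58,-12.5,0,205,-26,-58,-12.5,0,205,-26,-58,-12.5,0,205,-26,-58,-12.5])

```text
time: 6.92
tool_pos: [459.2, -179.2, 236.3]
tcp_rot: [3.14, 0.002, 1.885]
contact_force: [0.6, -0.6, -0.1]
grip_width: 91.9
```

Call:
play_rows(moves=[0,0,0,0,0,0,0,0,0,0,0,0,0,0,0,0,0,0,0,0,0,0,0,0,0])

```text
time: 7.33
tool_pos: [458.7, -179.4, 235.1]
tcp_rot: [-3.141, -0.001, 1.884]
contact_force: [-0.9, -0.2, -0.3]
grip_width: 91.7
```

```bash
python3 -c "
from h import *
o,c,T=wrist('w7'); print(o['tool_pos'],o['tcp_rot'])
np.savez('w7.npz',T=T)
crop(c['color'],100,60,400,240,2.6,'w7c')
go(460,-178,230,108)"
```

```text
[ 458.72766505 -179.35151743  235.09008953] [-3.14109263e+00 -6.23191082e-04  1.88363887e+00]
now [ 458.7 -179.2  235.2] yaw 107.9 t 7.38 j6 -0.84 w 91.9
shift [0.8 1.6 5.2] turn -0.1 j6 at end -39
```

View pics/w7.png

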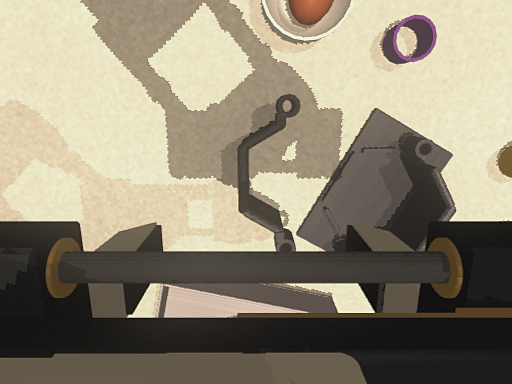

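Call:
play_rows(moves=[0,-20,0,5,0,0,-45,0,5,0,0,-45,0,5,0,0,-45,0,5,0,0,-45,0,5,0,0,-45,0,5,0,0,-45,0,5,0])

```text
time: 7.97
tool_pos: [472.5, -220.9, 230.7]
tcp_rot: [3.141, -0.0, 1.885]
contact_force: [0.2, 0.3, 0.2]
grip_width: 92.1
```

```bash
cat >> h.py <<'E'
import pickle
def snap(name,x0=60,y0=0,x1=460,y1=260,k=2):
    o,c,T=wrist(name);pickle.dump((c,T),open(name+'.pkl','wb'));crop(c["color"],x0,y0,x1,y1,k,name+'c');print(o["tool_pos"].round(1),np.degrees(o["tcp_rot"]).round(2),"t",round(o["time"],2))
def pt(name,u,v,z,x0=60,y0=0,k=2):
    c,T=pickle.load(open(name+'.pkl','rb'))
    return onz(c,(u+.5)/k-.5+x0,(v+.5)/k-.5+y0,z,T).round(1)
E
python3 -c "
from h import *
snap('w8')"
```

```text
[ 472.5 -220.9  230.7] [ 1.7999e+02 -1.0000e-02  1.0801e+02] t 7.97
```

View pics/w8c.png

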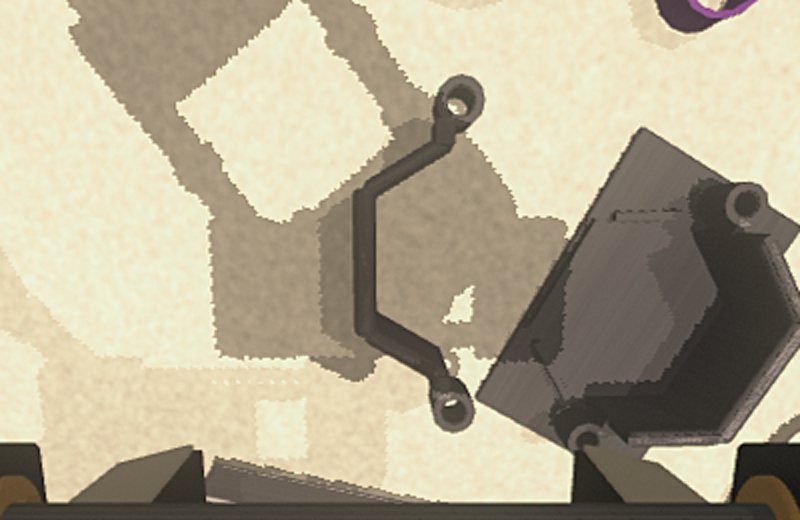

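Call:
play_rows(moves=[0,89,0,0,60,0,89,0,0,60,0,89,0,0,60,0,89,0,0,60,0,89,0,0,60,0,89,0,0,60,0,89,0,0,60,0,89,0,0,60])

```text
time: 8.68
tool_pos: [445.1, -136.4, 230.8]
tcp_rot: [3.141, -0.0, 0.88]
contact_force: [-0.4, -0.4, -0.6]
grip_width: 92.0
```

Call:
play_rows(moves=[0,0,0,0,60,0,0,0,0,60,0,0,0,0,60,0,0,0,0,60,0,0,0,0,60,0,0,0,0,60,0,0,0,0,60,0,0,0,0,60])

```text
time: 9.35
tool_pos: [445.1, -136.5, 230.7]
tcp_rot: [-3.142, -0.0, -0.12]
contact_force: [0.5, 0.1, -0.1]
grip_width: 92.1
```

Call:
play_rows(moves=[0,0,0,0,60,0,0,0,0,60,0,0,0,0,60,0,0,0,0,60,0,0,0,0,60,0,0,0,0,60,0,0,0,0,60,0,0,0,0,60])

```text
time: 10.02
tool_pos: [445.1, -136.5, 230.8]
tcp_rot: [-3.141, -0.0, -1.12]
contact_force: [0.5, -0.2, -0.6]
grip_width: 91.9
```

Call:
play_rows(moves=[0,0,0,0,7,0,0,0,0,7,0,0,0,0,7,0,0,0,0,7,0,0,0,0,7,0,0,0,0,7])

```text
time: 10.52
tool_pos: [445.2, -136.9, 230.6]
tcp_rot: [-3.141, 0.0, -1.235]
contact_force: [-0.0, -0.3, 0.2]
grip_width: 91.6
```

```bash
python3 -c "
from h import *
snap('w9')"
```

```text
[ 445.2 -136.9  230.6] [-179.99    0.    -70.75] t 10.52
```

View pics/w9c.png

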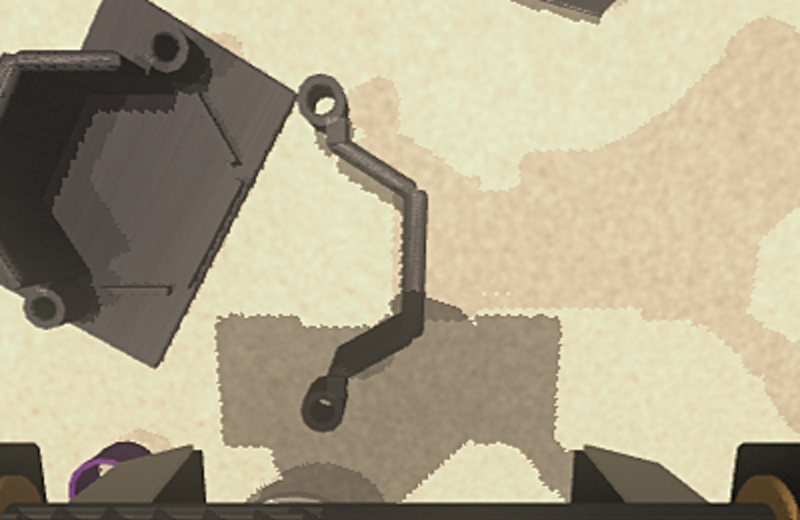

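```bash
python3 -c "
from h import *
print('half L',pt('w8',462,98,72),pt('w9',325,407,72))
print('half R',pt('w8',454,409,72),pt('w9',323,97,72))
print('m2 L',pt('w8',748,203,46),pt('w9',44,307,46))
print('m2 R',pt('w8',587,440,46),pt('w9',170,45,46))
print('rim a',pt('w8',365,190,70),pt('w9',415,325,70))
print('rim b',pt('w8',366,330,70),pt('w9',417,193,70))
"
```

```text
half L [ 466.5 -104.9   72. ] [ 465.7 -108.3   72. ]
half R [ 506.9 -229.5   72. ] [ 506.6 -232.1   72. ]
m2 L [ 606.8 -102.1   46. ] [ 606.4 -103.4   46. ]
m2 R [ 580.1 -230.7   46. ] [ 578.9 -233.2   46. ]
rim a [ 439.9 -151.1   70. ] [ 439.8 -156.6   70. ]
rim b [ 458.2 -207.7   70. ] [ 458.  -209.6   70. ]
```

Call:
play_rows(moves=[0,43,11,60,-60,0,43,11,60,-60,0,43,11,60,-60,0,43,11,60,-60,0,43,11,60,-60,0,43,11,60,-60,0,43,11,60,-60,0,43,11,60,-60])

```text
time: 11.23
tool_pos: [448.9, -181.2, 170.5]
tcp_rot: [-3.141, 0.0, -0.229]
contact_force: [-0.3, 0.3, 0.2]
grip_width: 91.9
```

Call:
play_rows(moves=[0,0,0,0,-60,0,0,0,0,-60,0,0,0,0,-60,0,0,0,0,-60,0,0,0,0,-60,0,0,0,0,-60,0,0,0,0,-60,0,0,0,0,-60])

```text
time: 11.9
tool_pos: [448.9, -181.2, 170.5]
tcp_rot: [-3.142, -0.0, 0.771]
contact_force: [0.5, -0.2, -0.3]
grip_width: 91.5
```

Call:
play_rows(moves=[0,0,0,0,-60,0,0,0,0,-60,0,0,0,0,-60,0,0,0,0,-60,0,0,0,0,-60,0,0,0,0,-60,0,0,0,0,-60,0,0,0,0,-60])

```text
time: 12.57
tool_pos: [449.0, -181.2, 170.5]
tcp_rot: [3.142, -0.0, 1.771]
contact_force: [-0.7, -0.7, -0.8]
grip_width: 91.5
```

Call:
play_rows(moves=[0,0,0,0,-7,0,0,0,0,-7,0,0,0,0,-7,0,0,0,0,-7,0,0,0,0,-7,0,0,0,0,-7])

```text
time: 13.07
tool_pos: [448.9, -181.2, 170.5]
tcp_rot: [3.142, -0.0, 1.884]
contact_force: [-0.2, -0.8, 0.4]
grip_width: 91.6
```

```bash
python3 -c "
from h import *
go(448.7,-181.2,66,108.1);snap('w10')"
```

```text
now [ 448.9 -181.2  170.5] yaw 108.0 t 13.07 j6 -0.86 w 91.6
shift [  0.   -0.2 104.5] turn -0.1 j6 at end -40
[ 448.9 -181.2  170.5] [180.    -0.   107.96] t 13.07
```

View pics/w10.png

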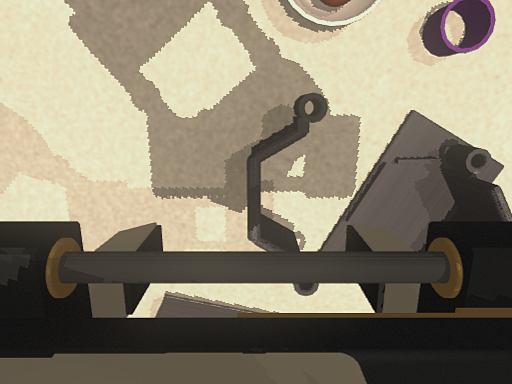

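Call:
play_rows(moves=[0,0,0,40,0,0,0,0,80,0,80,0,0,104,0,150,0,0,104,0,255,0,0,104,0,255,0,0,104,0,255,0,0,104,0,255,0,0,104,0])

```text
time: 13.78
tool_pos: [449.9, -181.7, 68.2]
tcp_rot: [3.139, 0.003, 1.886]
contact_force: [0.4, 0.3, -0.5]
grip_width: 56.4
```

Call:
play_rows(moves=[255,0,0,0,0,255,0,0,0,0,255,0,0,0,0,255,0,0,0,0,255,0,0,0,0,255,0,0,0,0,255,0,0,0,0,255,0,0,0,0])

```text
time: 14.45
tool_pos: [448.9, -181.2, 66.5]
tcp_rot: [-3.141, -0.0, 1.886]
contact_force: [0.0, 0.7, 0.1]
grip_width: 9.4
```

Call:
play_rows(moves=[255,0,0,0,0,255,0,0,0,0,255,0,0,0,0,255,0,0,0,0,255,0,0,0,0])

```text
time: 14.87
tool_pos: [448.9, -181.1, 66.5]
tcp_rot: [3.142, -0.0, 1.886]
contact_force: [-0.7, -0.6, -0.6]
grip_width: 9.8
```

```bash
python3 -c "
from h import *
go(553.9,-159.2,166.5,78.15)"
```

```text
now [ 448.9 -181.1   66.5] yaw 108.0 t 14.87 j6 -0.86 w 9.8
shift [ -11.7  106.6 -100. ] turn 29.9 j6 at end -4
```

Call:
play_rows(moves=[255,0,0,-30,0,255,0,0,-70,0,255,0,0,-100,0,255,-12,40,-100,10,255,-12,80,-100,20,255,-12,107,-100,30,255,-12,107,-100,30,255,-12,107,-100,30])

```text
time: 15.53
tool_pos: [555.1, -158.6, 165.7]
tcp_rot: [-3.141, -0.0, 1.359]
contact_force: [-1.0, 0.5, -2.3]
grip_width: 9.5
```

Call:
play_rows(moves=[255,0,0,0,2,255,0,0,0,2,255,0,0,0,2,255,0,0,0,2,255,0,0,0,2,255,0,0,0,2])

```text
time: 16.03
tool_pos: [554.2, -159.6, 166.6]
tcp_rot: [3.142, -0.0, 1.328]
contact_force: [-0.5, -0.4, -2.2]
grip_width: 9.5
```

```bash
python3 -c "
from h import *
go(553.9,-159.2,66.5,78.15);snap('w11')"
```

```text
now [ 554.2 -159.6  166.6] yaw 76.1 t 16.03 j6 -0.17 w 9.5
shift [  0.3  -0.4 100.1] turn -2.1 j6 at end -4
[ 554.2 -159.6  166.6] [180.    -0.    76.08] t 16.03
```

View pics/w11.png

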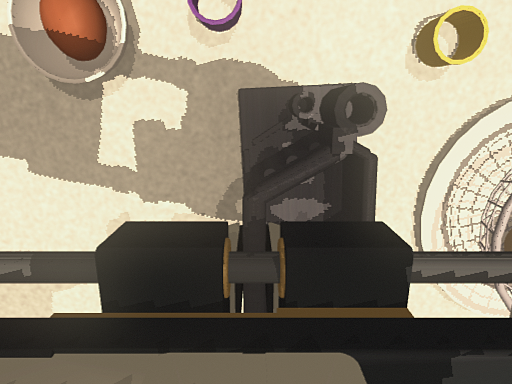

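Call:
play_rows(moves=[255,0,0,0,-2,255,0,0,0,-2,255,0,0,0,-2,255,0,0,0,-2,255,0,0,0,-2,255,0,0,0,-2])

```text
time: 16.58
tool_pos: [554.4, -159.4, 166.5]
tcp_rot: [3.142, -0.0, 1.362]
contact_force: [0.0, 0.2, -1.8]
grip_width: 9.5
```

```bash
python3 -c "
from h import *
go(553.9,-159.2,66.5,78.15);snap('w12',200,60,440,240,3.3)"
```

```text
now [ 554.4 -159.4  166.5] yaw 78.0 t 16.58 j6 -0.2 w 9.5
shift [  0.1  -0.5 100. ] turn -0.1 j6 at end -4
[ 554.4 -159.4  166.5] [180.    -0.    78.02] t 16.58
```

View pics/w12c.png

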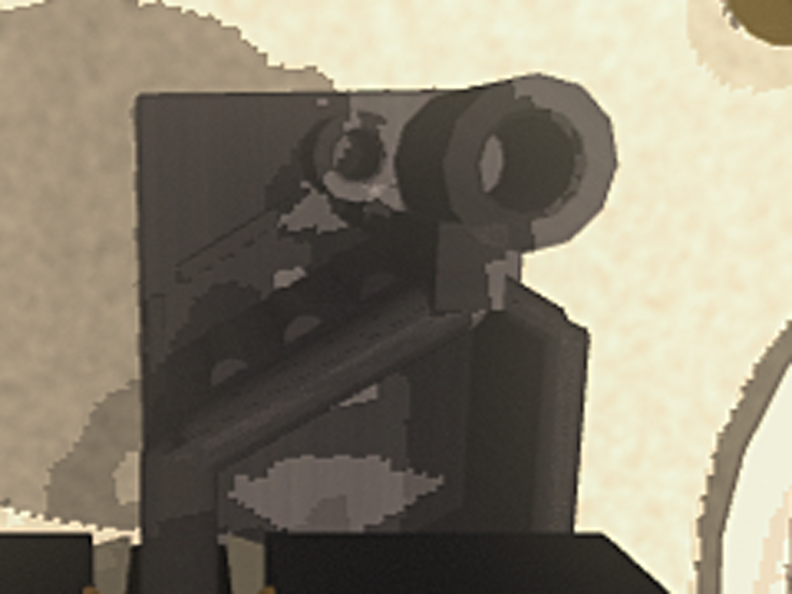

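```bash
python3 -c "
from h import *
a=dict(x0=200,y0=60,k=3.3)
h=pt('w12',529,161,172,**a); m=pt('w12',358,155,46,**a)
print(h,m)
R_=toolT(bot.get_obs())[:3,:3]
print('tool-axes diff mould-held',R_.T@(m-h), 'held rel tcp',R_.T@(h-bot.get_obs()['tool_pos']))
"
```

```text
[ 606.5 -102.2  172. ] [ 606.8 -102.1   46. ]
tool-axes diff mould-held [  0.15351306   0.26918292 126.00001577] held rel tcp [66.80413347 39.12673115 -5.45089185]
```

Call:
play_rows(moves=[255,0,0,30,0,255,0,0,60,0,255,0,0,80,0,255,0,0,86,0,255,0,0,90,0,255,0,0,93,0,255,0,0,94,0,255,0,0,94,0])

```text
time: 17.3
tool_pos: [554.8, -159.5, 73.4]
tcp_rot: [3.14, 0.0, 1.362]
contact_force: [-0.5, 0.8, -1.5]
grip_width: 9.7
```

```bash
python3 -c "
from h import *
print(bot.get_obs()['contact_force']);go(553.9,-159.2,66.5,78.15);snap('w13',200,60,440,240,3.3)"
```

```text
[-0.52328044  0.8337089  -1.54166968]
now [ 554.8 -159.5   73.4] yaw 78.0 t 17.3 j6 -0.2 w 9.7
shift [ 0.1 -1.   6.9] turn -0.1 j6 at end -4
[ 554.8 -159.5   73.4] [1.7992e+02 1.0000e-02 7.8050e+01] t 17.3
```

View pics/w13c.png

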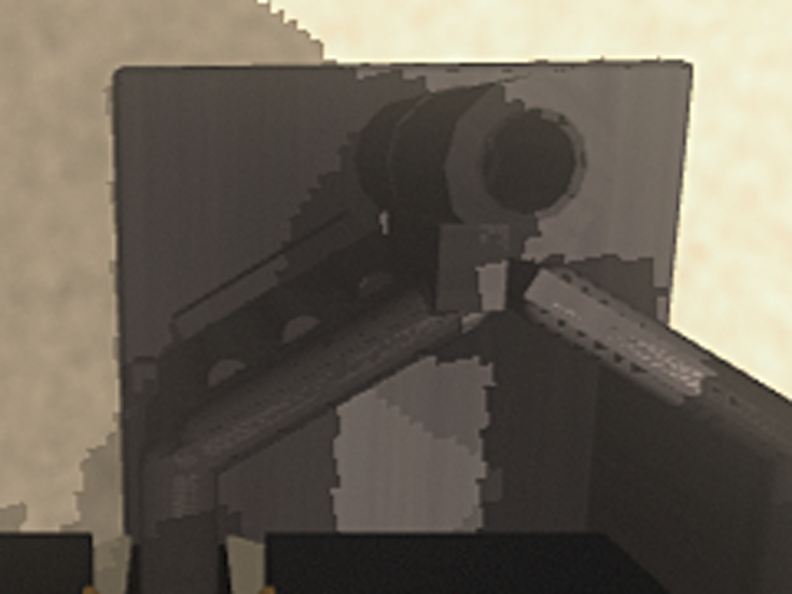

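Call:
play_rows(moves=[255,0,0,1.5,0,255,0,0,1.5,0,255,0,0,1.5,0,255,0,0,1.5,0])

```text
time: 17.68
tool_pos: [554.0, -159.3, 71.8]
tcp_rot: [-3.141, -0.0, 1.362]
contact_force: [-4.0, 1.8, 8.4]
grip_width: 9.7
```

Call:
play_rows(moves=[240,0,0,-1,0,200,0,0,-1,0,150,0,0,-1,0,100,0,0,-1,0,100,0,0,-1,0,100,0,0,-1,0,100,0,0,-1,0,100,0,0,-1,0])

```text
time: 18.35
tool_pos: [554.4, -159.4, 72.0]
tcp_rot: [-3.142, -0.0, 1.362]
contact_force: [-0.0, 0.6, 0.1]
grip_width: 51.7
```

Call:
play_rows(moves=[100,0,0,-30,0,100,0,0,-70,0,50,0,0,-110,0,0,0,0,-150,0,0,-45,10,-165,0,0,-45,10,-165,0,0,-45,10,-165,0,0,-45,10,-165,0])

```text
time: 19.02
tool_pos: [554.3, -205.4, 236.1]
tcp_rot: [-3.14, -0.001, 1.361]
contact_force: [0.6, -0.4, 0.6]
grip_width: 89.7
```

Call:
play_rows(moves=[0,0,0,0,0,0,0,0,0,0,0,0,0,0,0,0,0,0,0,0])

```text
time: 19.35
tool_pos: [554.8, -204.8, 236.5]
tcp_rot: [-3.141, -0.0, 1.363]
contact_force: [-0.1, 0.3, 0.0]
grip_width: 91.6
```

```bash
python3 -c "
from h import *
snap('w14')"
```

```text
[ 554.8 -204.8  236.5] [-1.7994e+02 -3.0000e-02  7.8090e+01] t 19.35
```

View pics/w14c.png

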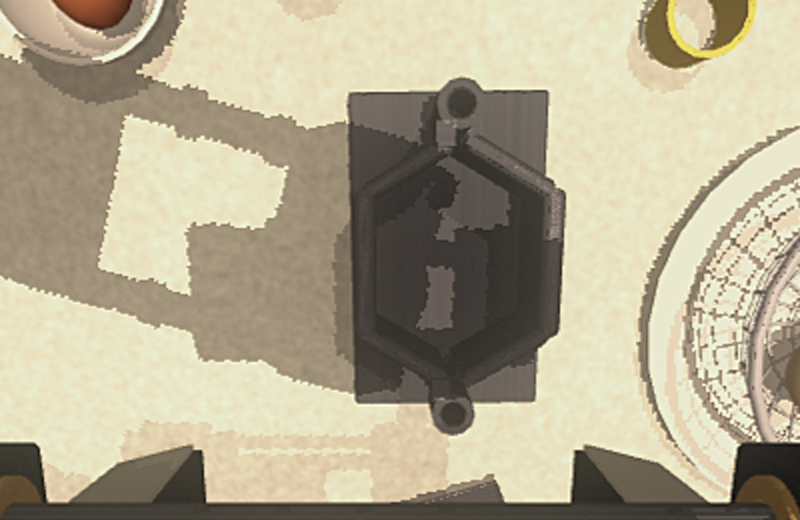

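```bash
python3 -c "
from h import *
l,r=pt('w14',463,99,78),pt('w14',453,411,78)
tx=toolT(bot.get_obs())[:3,0]
print(l,r,l-1.3*tx,r-1.3*tx,np.linalg.norm(l-r))
go(462,162,235,109.5)"
```

```text
[ 606.9 -101.5   78. ] [ 578.9 -230.    78. ] [ 606.63166536 -102.77200485   77.99957551] [ 578.63166536 -231.27200485   77.99957551] 131.5152082460428
now [ 554.8 -204.9  236.6] yaw 78.1 t 19.4 j6 -0.28 w 92.0
shift [ 339.9 -166.6    1.9] turn -31.4 j6 at end 0
```

```bash
python3 -c "
from h import *
go(460,123,232,109.5)"
```

```text
now [ 554.8 -204.9  236.6] yaw 78.1 t 19.4 j6 -0.28 w 92.0
shift [ 301.3 -160.5    4.8] turn -31.4 j6 at end -5
```

Call:
play_rows(moves=[0,301,-160,5,-31.4,0,301,-160,5,-31.4,0,301,-160,5,-31.4,0,301,-160,5,-31.4,0,301,-160,5,-31.4,0,301,-160,5,-31.4,0,301,-160,5,-31.4,0,301,-160,5,-31.4])

```text
time: 20.07
tool_pos: [461.7, 116.7, 232.3]
tcp_rot: [3.141, 0.0, 1.91]
contact_force: [0.7, -0.0, 0.3]
grip_width: 91.8
```

Call:
play_rows(moves=[0,5,0,0,0,0,5,0,0,0,0,5,0,0,0,0,5,0,0,0,0,5,0,0,0,0,5,0,0,0])

```text
time: 20.57
tool_pos: [461.6, 118.2, 232.1]
tcp_rot: [-3.142, 0.0, 1.908]
contact_force: [-1.1, 0.8, 0.6]
grip_width: 91.6
```

```bash
python3 -c "
from h import *
snap('w15')"
```

```text
[461.6 118.2 232.1] [-1.7999e+02  1.0000e-02  1.0932e+02] t 20.57
```

View pics/w15c.png

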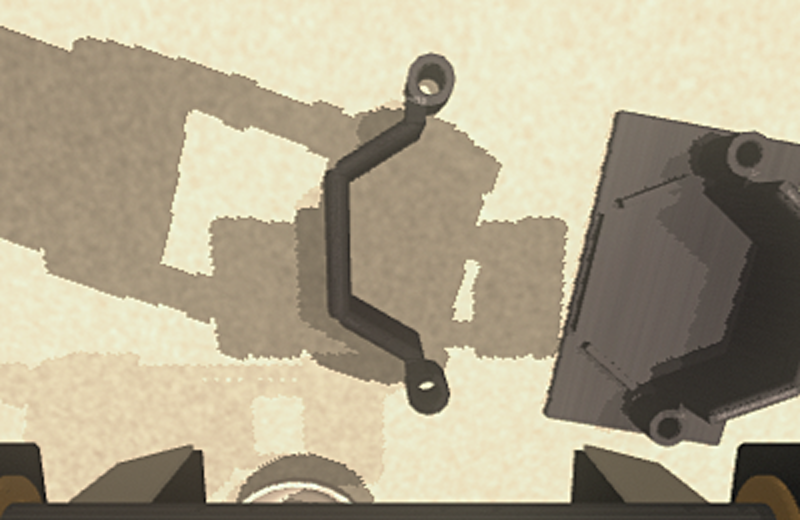

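```bash
python3 -c "
from h import *
tx=toolT(bot.get_obs())[:3,0]
def A(l,r):
    l=l-1.3*tx;r=r-1.3*tx;d=l-r;y=np.arctan2(-d[0],d[1]);m=(l+r)/2
    print(l,r,'mid',m,'len',np.linalg.norm(d),'yaw',np.degrees(y),'rim',m[:2]-40*np.array([np.cos(y),np.sin(y)]));return m,y
A(pt('w15',431,78,72),pt('w15',427.5,388,72))
A(pt('w15',749,156,46),pt('w15',668.5,428,46))
print('rim ends',pt('w15',337,174,70)-1.3*tx,pt('w15',340,308,70)-1.3*tx)
"
```

```text
[438.930259   235.87326564  71.99998228] [482.130259   114.07326564  71.99998228] mid [460.530259   174.97326564  71.99998228] len 129.23420599825727 yaw 19.528568025053914 rim [422.83126157 161.60219266]
[585.330259   257.57326564  45.99998228] [606.230259   128.57326564  45.99998228] mid [595.780259   193.07326564  45.99998228] len 130.68209517757205 yaw 9.202838755950959 rim [556.29512531 186.67606181]
rim ends [414.530259   188.27326564  69.99998228] [433.430259   135.07326564  69.99998228]
```

```bash
python3 -c "
from h import *
go(423.3,161.6,66.5,109.5)"
```

```text
now [461.5 118.4 232.1] yaw 109.3 t 20.62 j6 -0.25 w 91.9
shift [ 53.4 -21.7 165.6] turn -0.2 j6 at end 1
```

Call:
play_rows(moves=[0,35,-15,10,0,0,53,-22,45,0,0,53,-22,85,0,0,53,-22,125,0,0,53,-22,150,0,60,53,-22,165.5,0,120,53,-22,165.5,0,255,53,-22,165.5,0])

```text
time: 21.28
tool_pos: [422.7, 161.7, 66.4]
tcp_rot: [-3.14, -0.0, 1.909]
contact_force: [0.6, -0.4, 0.8]
grip_width: 76.0
```

Call:
play_rows(moves=[255,0,0,0,0,255,0,0,0,0,255,0,0,0,0,255,0,0,0,0,255,0,0,0,0,255,0,0,0,0,255,0,0,0,0,255,0,0,0,0])

```text
time: 21.95
tool_pos: [422.7, 162.2, 66.8]
tcp_rot: [3.141, -0.0, 1.91]
contact_force: [-0.6, -0.6, -0.4]
grip_width: 23.1
```

Call:
play_rows(moves=[255,0,0,0,0,255,0,0,0,0,255,0,0,0,0,255,0,0,0,0,255,0,0,0,0,255,0,0,0,0])

```text
time: 22.45
tool_pos: [422.7, 162.2, 66.6]
tcp_rot: [-3.142, -0.0, 1.91]
contact_force: [-0.9, -0.5, -0.4]
grip_width: 9.6
```

```bash
python3 -c "
from h import *
go(556.3,186.7,166.5,99.2)"
```

```text
now [422.7 162.2  66.6] yaw 109.4 t 22.45 j6 -0.14 w 9.6
shift [-21.4 134.2 -99.9] turn 10.2 j6 at end 9
```

Call:
play_rows(moves=[255,0,0,-35,0,255,0,0,-70,0,255,0,0,-100,0,255,-10,40,-100,7,255,-15,80,-100,10,255,-21,115,-100,10,255,-21,134,-100,10,255,-21,134,-100,10])

```text
time: 23.12
tool_pos: [559.3, 187.5, 166.0]
tcp_rot: [3.139, -0.0, 1.735]
contact_force: [0.0, 0.2, -1.4]
grip_width: 9.9
```

Call:
play_rows(moves=[255,0,0,0,0,255,0,0,0,0,255,0,0,0,0,255,0,0,0,0,255,0,0,0,0,255,0,0,0,0])

```text
time: 23.62
tool_pos: [555.7, 186.9, 167.0]
tcp_rot: [3.141, -0.0, 1.736]
contact_force: [0.4, -0.2, -1.7]
grip_width: 9.9
```

```bash
python3 -c "
from h import *
go(556.3,186.7,72.5,99.2);snap('w16',200,60,440,240,3.3)"
```

```text
now [555.7 186.9 167. ] yaw 99.4 t 23.62 j6 0.03 w 9.9
shift [-0.3  0.5 94.5] turn 0.2 j6 at end 9
[555.7 186.9 167. ] [179.98  -0.    99.45] t 23.62
```

View pics/w16c.png

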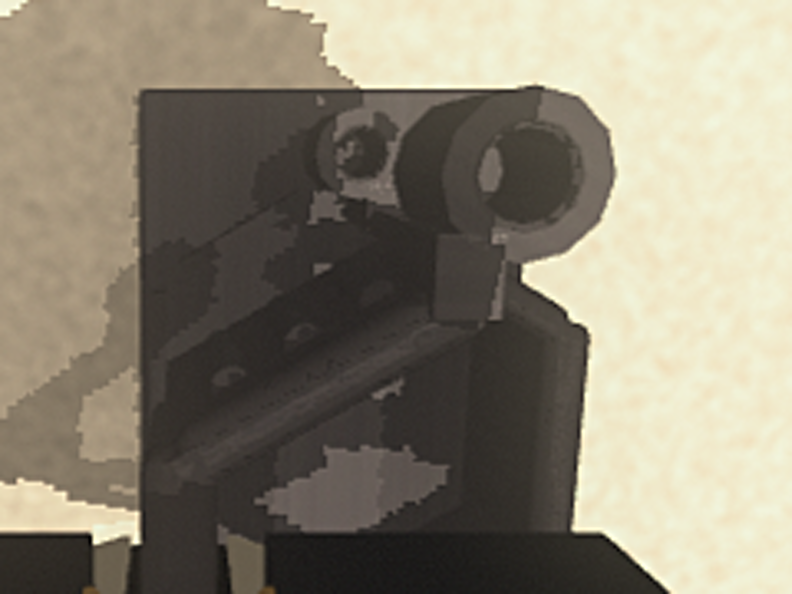

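```bash
python3 -c "
from h import *
a=dict(x0=200,y0=60,k=3.3)
h=pt('w16',528,174,172.5,**a); m=pt('w16',361,153,46,**a)
print(h,m)
R_=toolT(bot.get_obs())[:3,:3]
print(R_.T@(m-h), R_.T@(h-bot.get_obs()['tool_pos']))
"
```

```text
[584.1 257.9 172.5] [584.8 260.1  46. ]
[  2.04797493   1.01507606 126.50041668] [65.33969343 39.55358765 -5.52093905]
```

Call:
play_rows(moves=[255,1.8,0.8,30,0.2,255,1.8,0.8,60,0.2,255,1.8,0.8,78,0.2,255,1.8,0.8,84,0.2,255,1.8,0.8,89,0.2,255,1.8,0.8,92,0.2,255,1.8,0.8,94,0.2,255,1.8,0.8,95,0.2])

```text
time: 24.33
tool_pos: [554.4, 187.7, 77.3]
tcp_rot: [-3.139, 0.002, 1.733]
contact_force: [-25.9, -10.4, 49.2]
grip_width: 11.3
```

Call:
play_rows(moves=[255,0,0,1,0,255,0,0,1,0,255,0,0,1,0,255,0,0,1,0])

```text
time: 24.67
tool_pos: [554.9, 187.8, 76.6]
tcp_rot: [-3.141, 0.002, 1.733]
contact_force: [-24.7, -10.8, 46.3]
grip_width: 10.6
```

Call:
play_rows(moves=[255,0,0,-10,0,255,0,0,-25,0,255,0,0,-25,0,255,0,0,-25,0,255,0,0,-25,0,255,0,0,-25,0])

```text
time: 25.17
tool_pos: [556.8, 188.2, 95.8]
tcp_rot: [3.141, 0.001, 1.732]
contact_force: [0.8, -4.7, -0.8]
grip_width: 9.7
```

```bash
python3 -c "
from h import *
go(556.3,186.7,72.5,99.2);snap('w17',200,60,440,240,3.3)"
```

```text
now [556.8 188.2  95.8] yaw 99.2 t 25.17 j6 0.04 w 9.7
shift [-1.4 -0.7 23.3] turn 0.0 j6 at end 9
[556.8 188.2  95.8] [1.7998e+02 5.0000e-02 9.9220e+01] t 25.17
```

View pics/w17c.png

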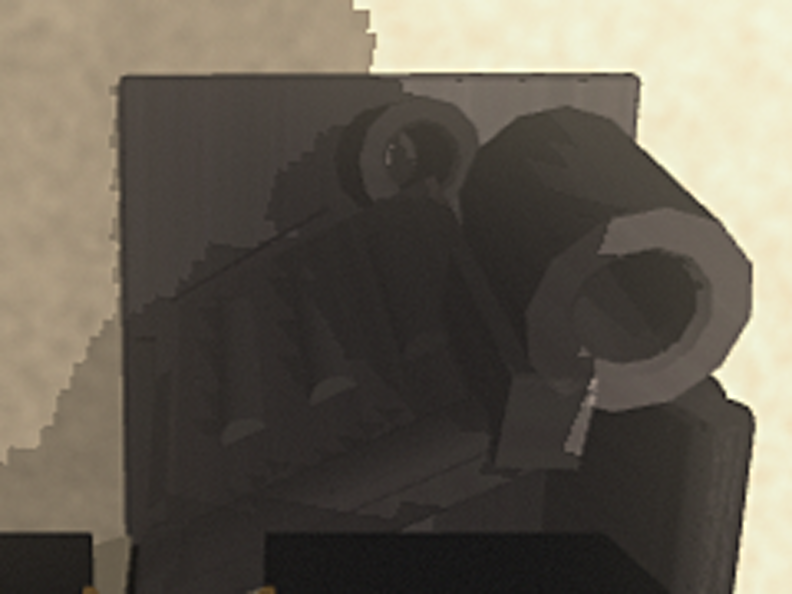

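Call:
play_rows(moves=[255,0,0,-20,0,255,0,0,-50,0,255,0,0,-80,0,255,0,0,-80,0,255,0,0,-80,0,255,0,0,-80,0,255,0,0,-80,0])

```text
time: 25.8
tool_pos: [555.6, 189.0, 174.0]
tcp_rot: [-3.139, -0.0, 1.732]
contact_force: [1.0, -0.3, -2.3]
grip_width: 9.4
```

```bash
python3 -c "
from h import *
go(425,162,120,109.4);snap('w18',0,0,512,384,1.5)
c=bot.capture('scene');crop(c['color'],250,170,450,330,4,'s18')"
```

```text
now [555.6 189.  174. ] yaw 99.3 t 25.8 j6 0.04 w 9.4
shift [  -5.7 -133.1   54.4] turn -10.1 j6 at end 1
[555.6 189.  174. ] [-1.7983e+02 -2.0000e-02  9.9260e+01] t 25.8
```

View pics/w18c.png

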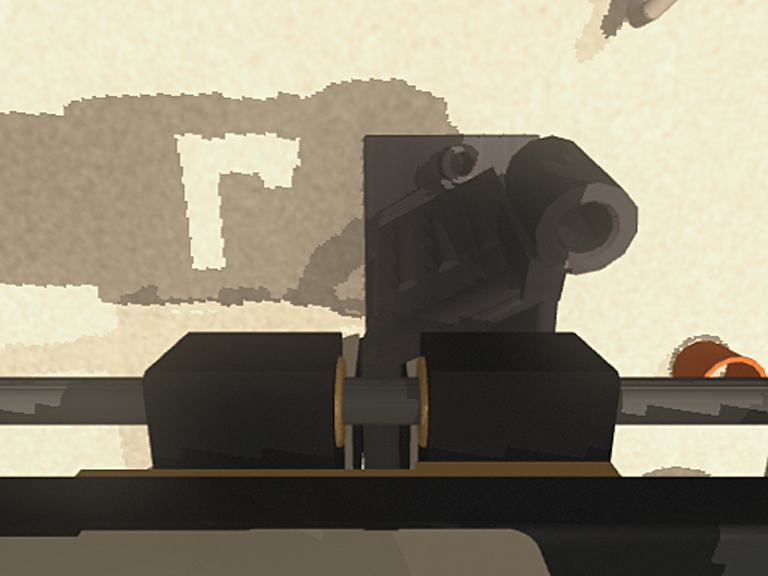

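View pics/s18.png

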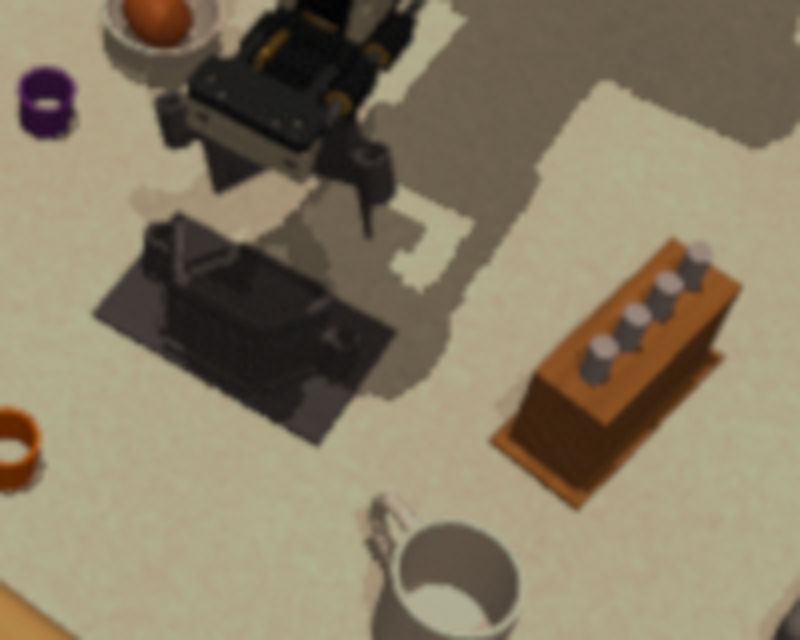

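Call:
play_rows(moves=[255,-6,-40,0,-7,255,-6,-80,0,-10,255,-6,-120,0,-10,255,-6,-133,0,-10,255,-6,-133,30,-10,255,-6,-133,60,-10,255,-6,-133,70,-10,255,-6,-133,76,-10])

```text
time: 26.57
tool_pos: [424.7, 161.3, 97.5]
tcp_rot: [-3.137, -0.001, 1.907]
contact_force: [0.1, 0.3, -1.9]
grip_width: 9.6
```

Call:
play_rows(moves=[255,0,0,3,0,255,0,0,6,0,255,0,0,8,0,255,0,0,8,0])

```text
time: 26.9
tool_pos: [426.6, 161.7, 91.9]
tcp_rot: [3.141, 0.0, 1.907]
contact_force: [-0.4, -0.0, -1.3]
grip_width: 9.6
```

Call:
play_rows(moves=[255,0,0,3,0,255,0,0,6,0,255,0,0,9,0,255,0,0,11,0,255,0,0,12,0,255,0,0,13,0])

```text
time: 27.4
tool_pos: [426.2, 161.6, 78.5]
tcp_rot: [-3.142, -0.0, 1.907]
contact_force: [-0.9, -0.7, -1.7]
grip_width: 10.1
```

Call:
play_rows(moves=[255,0,0,2,0,255,0,0,4,0,255,0,0,5,0,255,0,0,6,0,255,0,0,7,0])

```text
time: 27.82
tool_pos: [426.3, 161.6, 71.6]
tcp_rot: [3.141, -0.0, 1.907]
contact_force: [0.6, 0.8, -0.9]
grip_width: 9.9
```

```bash
python3 -c "
from h import *
snap('w19',0,0,512,384,1.5)
c=bot.capture('scene');crop(c['color'],290,130,450,290,4,'s19')"
```

```text
[426.3 161.6  71.6] [179.99  -0.   109.24] t 27.82
```

View pics/w19c.png

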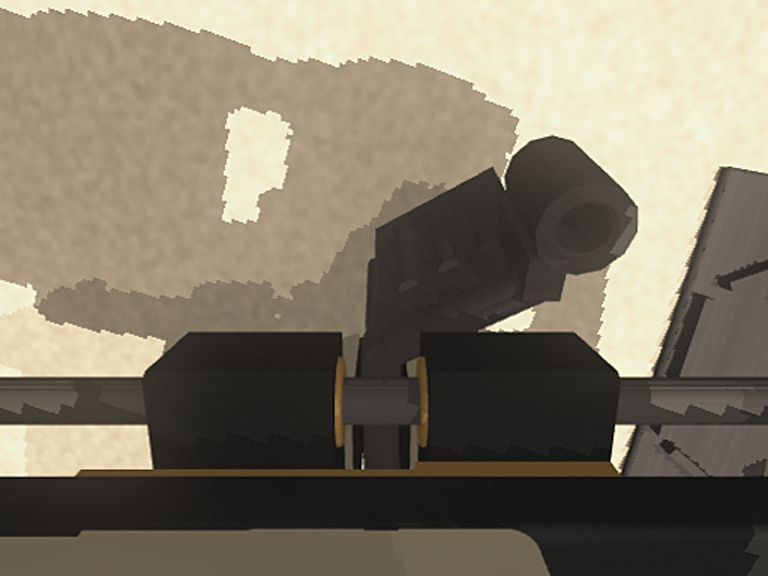

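View pics/s19.png

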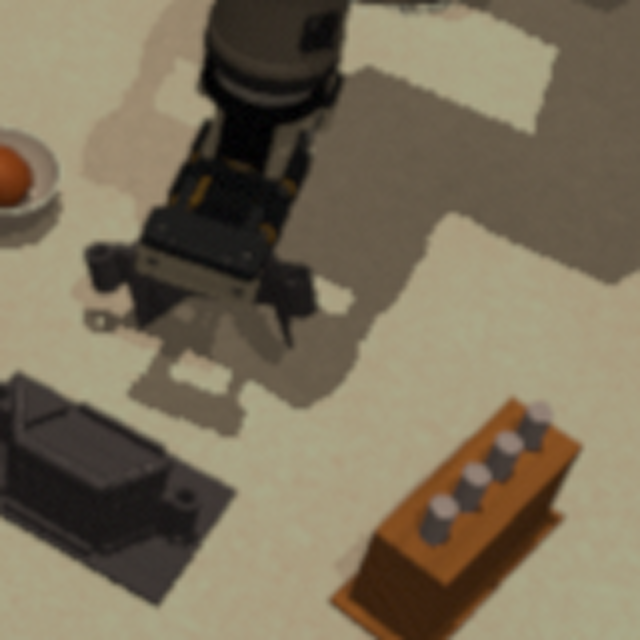

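Call:
play_rows(moves=[255,0,0,2,0,255,0,0,4,0,255,0,0,6,0,255,0,0,7,0,255,0,0,8,0])

```text
time: 28.33
tool_pos: [424.7, 162.7, 65.1]
tcp_rot: [-3.14, -0.002, 1.906]
contact_force: [-16.8, 9.3, 31.6]
grip_width: 10.0
```

Call:
play_rows(moves=[255,0,0,2,0,255,0,0,3,0,255,0,0,4,0,255,0,0,5,0,255,0,0,5,0])

```text
time: 28.75
tool_pos: [424.3, 163.2, 60.5]
tcp_rot: [-3.14, -0.003, 1.907]
contact_force: [-14.6, 9.9, 28.7]
grip_width: 9.7
```

```bash
python3 -c "
from h import *
snap('w20',0,0,512,384,1.5)
c=bot.capture('scene');crop(c['color'],290,130,410,250,5,'s20')"
```

```text
[424.3 163.2  60.5] [-1.7993e+02 -1.5000e-01  1.0926e+02] t 28.75
```

View pics/w20c.png

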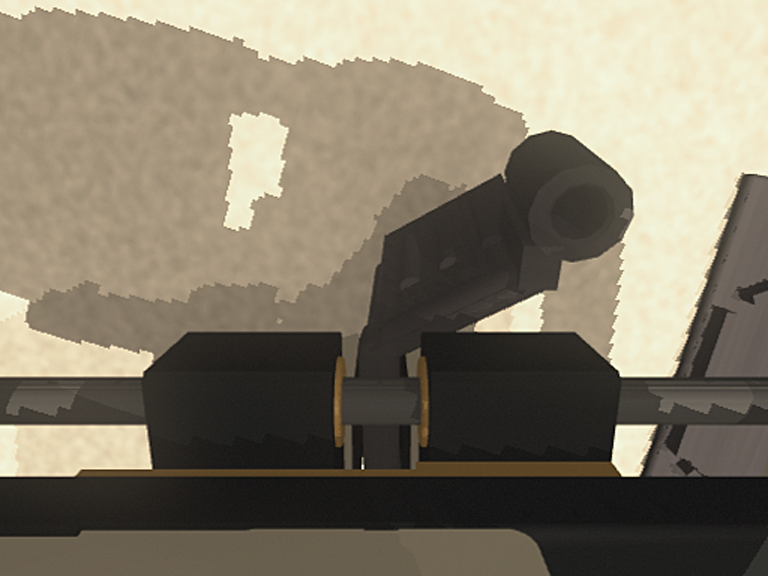

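View pics/s20.png

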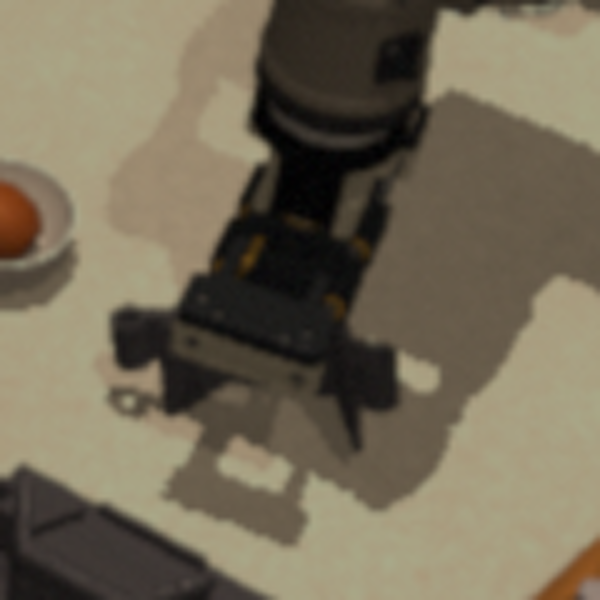

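Call:
play_rows(moves=[215,0,0,0,0,215,0,0,0,0,205,0,0,0,0,205,0,0,0,0,205,0,0,0,0,205,0,0,0,0,205,0,0,0,0,205,0,0,0,0])

```text
time: 29.52
tool_pos: [426.2, 161.5, 58.5]
tcp_rot: [-3.141, -0.0, 1.906]
contact_force: [0.3, 0.6, -0.3]
grip_width: 18.2
```

```bash
python3 -c "
from h import *
snap('w21',0,0,512,384,1.5)"
```

```text
[426.2 161.5  58.5] [-179.99   -0.    109.23] t 29.52
```

View pics/w21c.png

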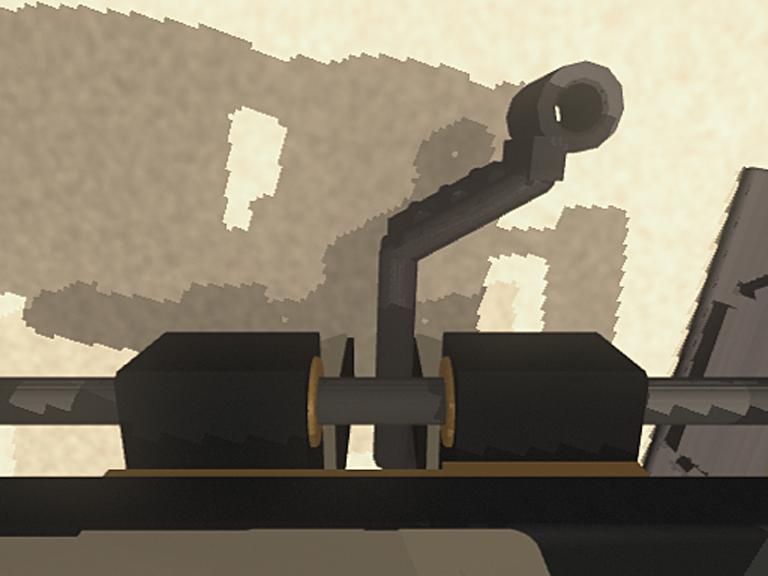

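Call:
play_rows(moves=[120,0,0,0,0,120,0,0,0,0,120,0,0,0,0,120,0,0,-35,0,60,0,0,-75,0,0,0,0,-115,0,0,0,0,-150,0,0,-35,0,-172,0])

```text
time: 30.23
tool_pos: [437.4, 131.9, 234.6]
tcp_rot: [3.137, -0.001, 1.912]
contact_force: [1.0, 1.4, 0.1]
grip_width: 67.0
```

Call:
play_rows(moves=[0,0,0,0,0,0,0,0,0,0,0,0,0,0,0,0,0,0,0,0,0,0,0,0,0,0,0,0,0,0])

```text
time: 30.73
tool_pos: [437.2, 129.0, 229.7]
tcp_rot: [-3.14, -0.001, 1.908]
contact_force: [-0.8, 0.5, -0.3]
grip_width: 91.5
```

```bash
python3 -c "
from h import *
snap('w22')"
```

```text
[437.2 129.  229.7] [-1.7988e+02 -3.0000e-02  1.0929e+02] t 30.73
```

View pics/w22c.png

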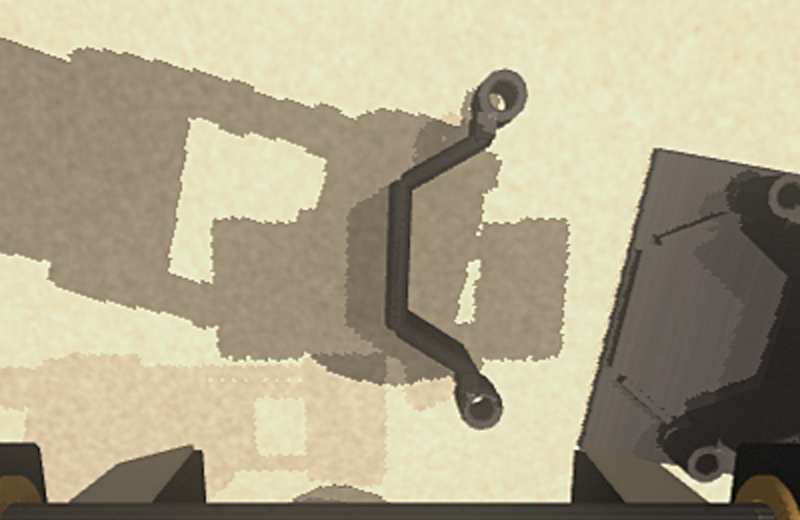

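```bash
python3 -c "
from h import *
tx=toolT(bot.get_obs())[:3,0]
def A(l,r):
    l=l-1.3*tx;r=r-1.3*tx;d=l-r;y=np.arctan2(-d[0],d[1]);m=(l+r)/2
    print(l,r,'mid',m,'len',np.linalg.norm(d),'yaw',np.degrees(y),'rim',m[:2]-40*np.array([np.cos(y),np.sin(y)]));return m,y
A(pt('w22',501,96,72),pt('w22',480,407,72))
A(pt('w22',795,196,46),pt('w22',707.5,463,46))
print('rim ends',pt('w22',400,185,70)-1.3*tx,pt('w22',397,320,70)-1.3*tx)
go(440,164,130,106)
"
```

```text
[443.22935688 249.2729498   71.99930665] [482.42935688 124.9729498   71.99930665] mid [462.82935688 187.1229498   71.99930665] len 130.33468456247553 yaw 17.503505230482425 rim [424.68141478 175.09238399]
[586.92935688 259.0729498   45.99930665] [606.32935688 129.3729498   45.99930665] mid [596.62935688 194.2229498   45.99930665] len 131.14286103330215 yaw 8.507002185677493 rim [557.0694452  188.30573865]
rim ends [416.32935688 203.5729498   69.99930665] [434.02935688 149.4729498   69.99930665]
now [437.3 129.  229.9] yaw 109.3 t 30.78 j6 -0.22 w 91.6
shift [32.1 14.3 99.9] turn 3.3 j6 at end 4
```

```bash
python3 -c "
from h import *
go(630,194,230,180)
"
```

```text
now [437.3 129.  229.9] yaw 109.3 t 30.78 j6 -0.22 w 91.6
shift [ -2.3 203.3  -0.5] turn -70.7 j6 at end -73
```

Call:
play_rows(moves=[0,-2,203,0,-70.7,0,-2,203,0,-70.7,0,-2,203,0,-70.7,0,-2,203,0,-70.7,0,-2,203,0,-70.7,0,-2,203,0,-70.7,0,-2,203,0,-70.7,0,-2,203,0,-70.7])

```text
time: 31.45
tool_pos: [630.3, 194.2, 228.7]
tcp_rot: [-3.141, -0.002, 2.914]
contact_force: [0.7, 0.3, 0.3]
grip_width: 91.7
```

Call:
play_rows(moves=[0,0,0,0,-14,0,0,0,0,-14,0,0,0,0,-14,0,0,0,0,-14,0,0,0,0,-14,0,0,0,0,-14,0,0,0,0,-14])

```text
time: 32.03
tool_pos: [630.1, 193.6, 230.6]
tcp_rot: [3.142, 0.0, -3.134]
contact_force: [-0.1, 0.3, 0.8]
grip_width: 91.7
```

```bash
python3 -c "
from h import *
snap('w23')"
```

```text
[630.1 193.6 230.6] [ 180.      0.   -179.55] t 32.03
```

View pics/w23c.png

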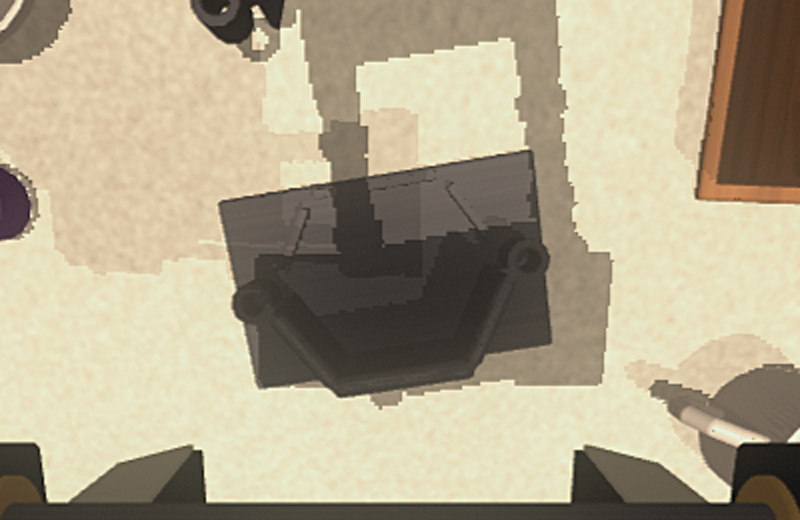

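```bash
python3 -c "
from h import *
im=cv2.imread('pics/w23.png').astype(float)
im=np.clip((im/140.)**.6*255,0,255).astype(np.uint8)
crop(im[:,:,::-1],160,60,350,210,4,'w23d')
tx=toolT(bot.get_obs())[:3,0]
l,r=pt('w23',527,257.5,46)-1.3*tx,pt('w23',251.5,302,46)-1.3*tx
d=l-r;print(l,r,(l+r)/2,np.linalg.norm(d),np.degrees(np.arctan2(-d[0],d[1])))
q=np.array([pt('w23',u,v,6)-1.3*tx for u,v in[(219,203),(530,151),(551,343),(260,387)]]);print(q,q.mean(0),np.linalg.norm(q-np.roll(q,-1,0),axis=1))
"
```

```text
[584.99995582 259.11071769  46.00004538] [606.69995582 130.01071769  46.00004538] [595.84995582 194.56071769  46.00004538] 130.9110384956135 9.541469912879746
[[561.19995582 107.51071769   6.00004538]
 [534.59995582 265.61071769   6.00004538]
 [632.89995582 282.81071769   6.00004538]
 [658.59995582 124.71071769   6.00004538]] [596.82495582 195.16071769   6.00004538] [160.32208207  99.79343666 160.17521656  98.90702705]
```

View pics/w23d.png

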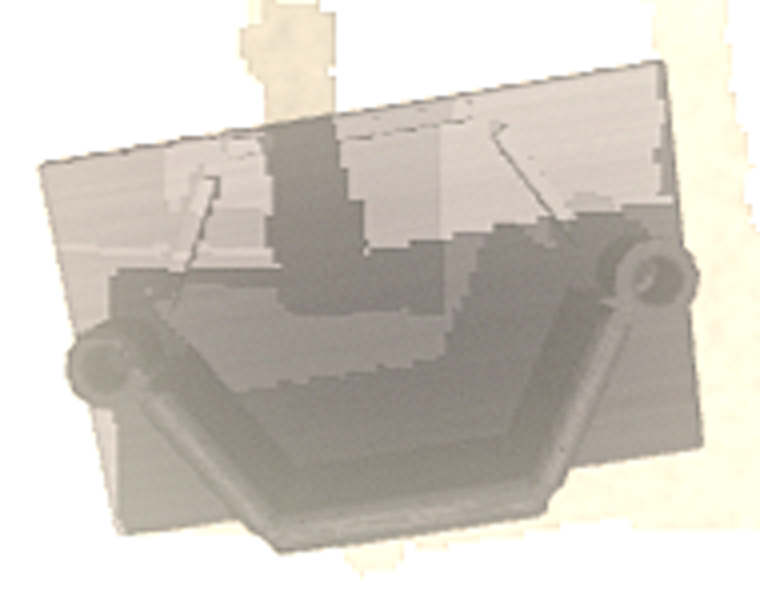

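```bash
python3 -c "
from h import *
go(425.2,175.6,150,107.5)
"
```

```text
now [630.1 193.6 230.7] yaw -179.5 t 32.08 j6 -1.4 w 91.6
shift [205.  -16.3  80.7] turn 73.0 j6 at end 5
```

Call:
play_rows(moves=[0,205,-16,80,73,0,205,-16,80,73,0,205,-16,80,73,0,205,-16,80,73,0,205,-16,80,73,0,205,-16,80,73,0,205,-16,80,73,0,205,-16,80,73])

```text
time: 32.75
tool_pos: [424.1, 175.6, 150.8]
tcp_rot: [-3.141, -0.0, 2.144]
contact_force: [0.7, 0.0, 0.4]
grip_width: 91.8
```

Call:
play_rows(moves=[0,0,0,0,15.7,0,0,0,0,15.7,0,0,0,0,15.7,0,0,0,0,15.7,0,0,0,0,15.7,0,0,0,0,15.7])

```text
time: 33.25
tool_pos: [425.3, 175.6, 150.7]
tcp_rot: [3.141, -0.0, 1.879]
contact_force: [0.1, -0.8, -0.1]
grip_width: 92.0
```

```bash
python3 -c "
from h import *
go(425.2,175.6,66.5,107.5)
"
```

```text
now [425.3 175.6 150.7] yaw 107.7 t 33.25 j6 -0.08 w 92.0
shift [-0.  -0.1 84.2] turn 0.2 j6 at end 5
```

Call:
play_rows(moves=[0,0,0,35,0,0,0,0,70,0,100,0,0,84,0,180,0,0,84,0,255,0,0,84,0,255,0,0,84,0,255,0,0,84,0,255,0,0,84,0])

```text
time: 33.92
tool_pos: [426.1, 175.9, 67.9]
tcp_rot: [3.139, 0.0, 1.877]
contact_force: [-1.1, 0.7, -0.5]
grip_width: 56.4
```

Call:
play_rows(moves=[255,0,0,0,0,255,0,0,0,0,255,0,0,0,0,255,0,0,0,0,255,0,0,0,0,255,0,0,0,0,255,0,0,0,0,255,0,0,0,0])

```text
time: 34.58
tool_pos: [425.2, 175.6, 66.6]
tcp_rot: [-3.141, -0.0, 1.877]
contact_force: [0.2, 0.6, 0.2]
grip_width: 9.9
```

Call:
play_rows(moves=[255,0,0,0,0,255,0,0,0,0,255,0,0,0,0,255,0,0,0,0])

```text
time: 34.92
tool_pos: [425.2, 175.6, 66.6]
tcp_rot: [-3.142, -0.0, 1.877]
contact_force: [0.3, 0.0, 0.7]
grip_width: 9.6
```

```bash
python3 -c "
from h import *
go(556,187.9,150,99.3)
"
```

```text
now [425.2 175.6  66.6] yaw 107.5 t 34.92 j6 -0.08 w 9.6
shift [-27.7 128.4 -83.4] turn 8.2 j6 at end 9
```

Call:
play_rows(moves=[255,0,0,-35,0,255,0,0,-70,0,255,0,0,-100,0,255,-8,35,-100,4,255,-15,70,-100,8.2,255,-22,100,-100,8.2,255,-28,128,-100,8.2,255,-28,128,-100,8.2])

```text
time: 35.58
tool_pos: [560.1, 187.4, 166.1]
tcp_rot: [3.138, 0.0, 1.733]
contact_force: [-1.7, -0.7, -0.3]
grip_width: 9.7
```

Call:
play_rows(moves=[255,0,0,0,0,255,0,0,0,0,255,0,0,0,0,255,0,0,0,0,255,0,0,0,0,255,0,0,0,0,255,0,0,0,0])

```text
time: 36.17
tool_pos: [555.5, 187.6, 167.0]
tcp_rot: [3.141, -0.0, 1.734]
contact_force: [-0.3, 0.5, -2.1]
grip_width: 9.9
```

```bash
python3 -c "
from h import *
go(556,187.9,72.5,99.3);snap('w24',200,60,440,240,3.3)"
```

```text
now [555.5 187.6 167. ] yaw 99.4 t 36.17 j6 0.03 w 9.9
shift [ 0.2  0.5 94.5] turn 0.1 j6 at end 9
[555.5 187.6 167. ] [179.98  -0.    99.35] t 36.17
```

View pics/w24c.png

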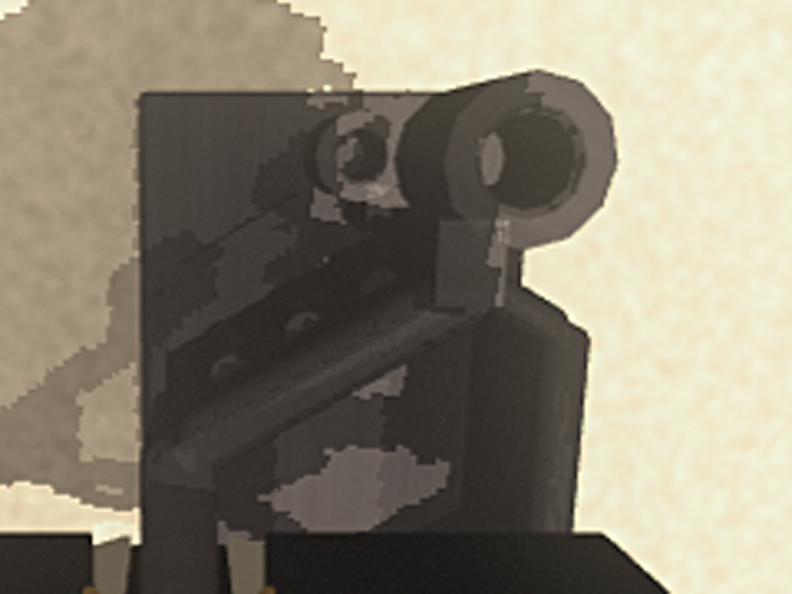

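Call:
play_rows(moves=[255,0,0,20,0,255,0,0,40,0,255,0,0,60,0,255,0,0,72,0,255,0,0,78,0,255,0,0,78,0,255,0,0,78,0,255,0,0,78,0])

```text
time: 36.88
tool_pos: [556.4, 187.7, 89.8]
tcp_rot: [3.14, -0.0, 1.734]
contact_force: [0.3, -0.2, -2.0]
grip_width: 9.7
```

```bash
python3 -c "
from h import *
go(556,187.9,72.5,99.3);snap('w25',200,60,440,240,3.3)"
```

```text
now [556.4 187.7  89.8] yaw 99.3 t 36.88 j6 0.03 w 9.7
shift [ 0.3 -0.4 17.3] turn 0.0 j6 at end 9
[556.4 187.7  89.8] [ 1.7988e+02 -1.0000e-02  9.9350e+01] t 36.88
```

View pics/w25c.png

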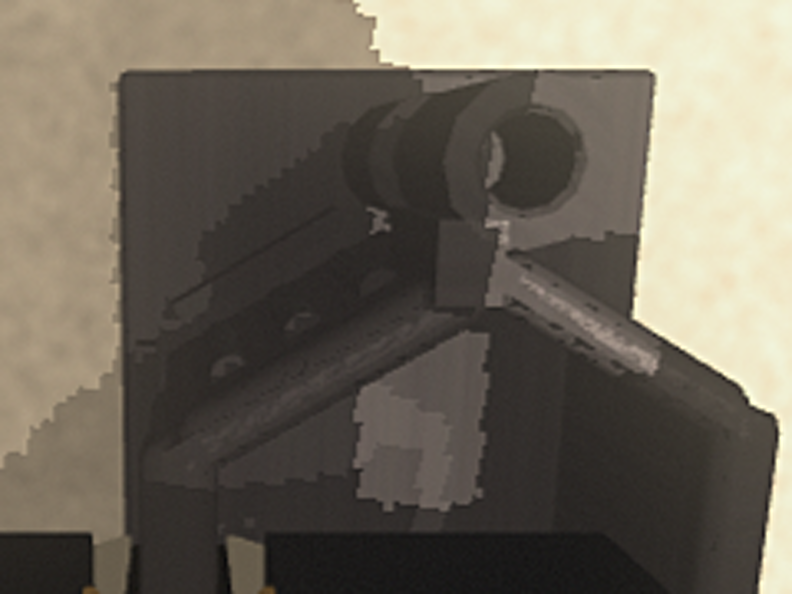

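Call:
play_rows(moves=[255,0,0,4,0,255,0,0,8,0,255,0,0,11,0,255,0,0,13,0,255,0,0,13,0,255,0,0,13,0])

```text
time: 37.43
tool_pos: [555.6, 187.5, 75.5]
tcp_rot: [-3.141, -0.0, 1.734]
contact_force: [-0.8, -0.5, -1.4]
grip_width: 9.8
```

Below the curb top without contact; going on to the tray.

Call:
play_rows(moves=[255,0,0,1,0,255,0,0,2,0,255,0,0,3,0,255,0,0,3.5,0,255,0,0,3.5,0,255,0,0,3.5,0])

```text
time: 37.93
tool_pos: [555.8, 187.6, 72.6]
tcp_rot: [3.141, -0.0, 1.734]
contact_force: [-2.4, -0.5, 3.9]
grip_width: 9.6
```

Seated. Release and look.

Call:
play_rows(moves=[240,0,0,0,0,200,0,0,0,0,150,0,0,0,0,100,0,0,0,0,100,0,0,0,0,100,0,0,0,0,100,0,0,0,0,100,0,0,0,0])

```text
time: 38.6
tool_pos: [555.8, 187.5, 72.1]
tcp_rot: [3.142, -0.0, 1.734]
contact_force: [-0.3, -0.2, -0.6]
grip_width: 51.6
```

Call:
play_rows(moves=[100,0,0,-30,0,100,0,0,-70,0,50,0,0,-110,0,0,0,0,-150,0,0,-45,20,-160,0,0,-45,20,-160,0,0,-45,20,-160,0,0,-45,20,-160,0])

```text
time: 39.27
tool_pos: [582.3, 146.0, 231.2]
tcp_rot: [-3.14, -0.001, 1.732]
contact_force: [1.2, 0.2, 0.5]
grip_width: 90.0
```

Call:
play_rows(moves=[0,0,0,0,0,0,0,0,0,0,0,0,0,0,0,0,0,0,0,0,0,0,0,0,0])

```text
time: 39.68
tool_pos: [582.5, 146.8, 231.9]
tcp_rot: [-3.141, -0.0, 1.735]
contact_force: [0.8, -0.7, 0.5]
grip_width: 92.1
```

```bash
python3 -c "
from h import *
snap('w26')
"
```

```text
[582.5 146.8 231.9] [-1.7997e+02 -1.0000e-02  9.9380e+01] t 39.68
```

View pics/w26c.png

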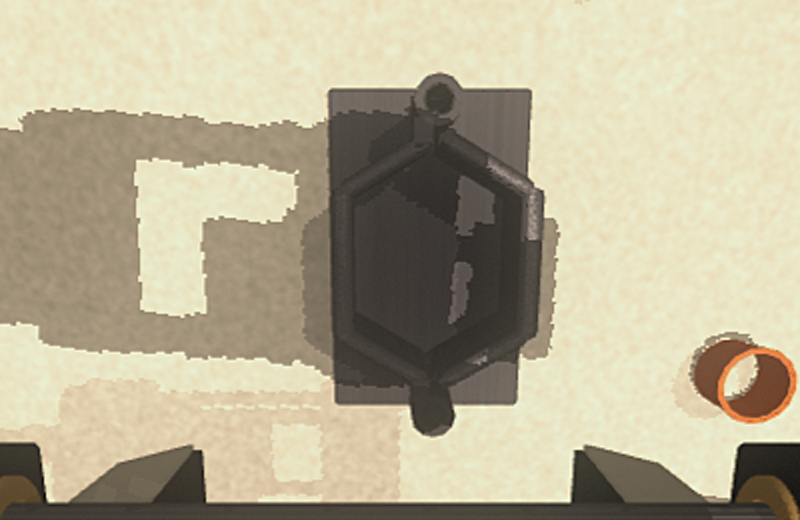

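```bash
python3 -c "
from h import *
tx=toolT(bot.get_obs())[:3,0]
l,r=pt('w26',440.5,95.5,78)-1.3*tx,pt('w26',432,413,78)-1.3*tx
d=l-r;print(l,r,(l+r)/2,np.linalg.norm(d),np.degrees(np.arctan2(-d[0],d[1])))
go(525,388,250,178)
"
```

```text
[584.91170338 259.81735365  77.99985177] [605.11170338 129.81735365  77.99985177] [595.01170338 194.81735365  77.99985177] 131.5600243235004 8.832251556723161
now [582.6 146.7 232. ] yaw 99.4 t 39.73 j6 -0.04 w 91.7
shift [247.4 -17.5 -17.9] turn -78.6 j6 at end -52
```

Call:
play_rows(moves=[0,247,-17,-18,-78.6,0,247,-17,-18,-78.6,0,247,-17,-18,-78.6,0,247,-17,-18,-78.6,0,247,-17,-18,-78.6,0,247,-17,-18,-78.6,0,247,-17,-18,-78.6,0,247,-17,-18,-78.6])

```text
time: 40.4
tool_pos: [524.5, 390.2, 250.0]
tcp_rot: [3.141, -0.0, 2.745]
contact_force: [0.4, -1.4, -1.1]
grip_width: 91.6
```

Call:
play_rows(moves=[0,0,0,0,-21.3,0,0,0,0,-21.3,0,0,0,0,-21.3,0,0,0,0,-21.3,0,0,0,0,-21.3,0,0,0,0,-21.3,0,0,0,0,-21.3])

```text
time: 40.98
tool_pos: [525.9, 387.3, 250.2]
tcp_rot: [3.141, 0.0, 3.103]
contact_force: [-0.0, 0.4, 0.1]
grip_width: 91.7
```

```bash
python3 -c "
from h import *
snap('w27')
"
```

```text
[525.9 387.3 250.2] [179.99   0.   177.8 ] t 40.98
```

View pics/w27c.png

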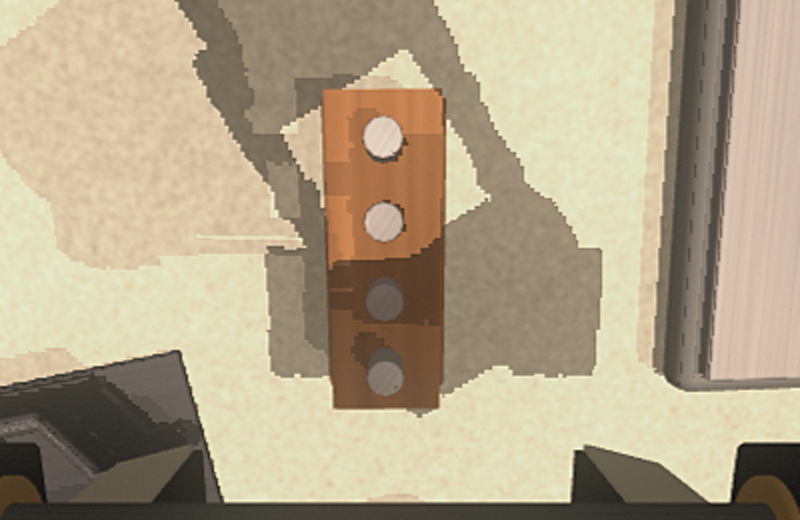

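```bash
python3 -c "
from h import *
tx=toolT(bot.get_obs())[:3,0]
for p in [(383.5,136),(384,220.5),(384.5,299.5),(385,377)]: print(pt('w27',*p,110)-1.3*tx)
go(526,389,107,178)
"
```

```text
[432.49906296 390.45065003 110.00006616]
[463.99906296 389.35065003 110.00006616]
[495.19906296 388.25065003 110.00006616]
[527.59906296 387.25065003 110.00006616]
now [525.9 387.3 250.2] yaw 177.8 t 41.03 j6 -1.02 w 91.7
shift [ -0.    1.7 143.2] turn -0.2 j6 at end -52
```

Call:
play_rows(moves=[0,-1.7,0,40,0,60,-1.7,0,80,0,120,-1.7,0,115,0,140,-1.7,0,135,0,180,-1.7,0,143,0,255,-1.7,0,143,0,255,-1.7,0,143,0,255,-1.7,0,143,0])

```text
time: 41.7
tool_pos: [528.8, 387.9, 109.5]
tcp_rot: [3.139, 0.003, 3.105]
contact_force: [0.9, 1.0, 0.8]
grip_width: 49.7
```

Call:
play_rows(moves=[255,0,0,0,0,255,0,0,0,0,255,0,0,0,0,255,0,0,0,0,255,0,0,0,0,255,0,0,0,0,255,0,0,0,0])

```text
time: 42.28
tool_pos: [527.7, 387.3, 107.5]
tcp_rot: [3.141, 0.0, 3.106]
contact_force: [0.3, -0.7, 2.6]
grip_width: 15.2
```

Call:
play_rows(moves=[255,0,0,-15,0,255,0,0,-35,0,255,0,0,-60,0,255,0,0,-85,0,255,0,0,-88,0,255,0,0,-88,0,255,0,0,-88,0])

```text
time: 42.87
tool_pos: [527.1, 387.0, 194.1]
tcp_rot: [-3.141, -0.001, 3.106]
contact_force: [0.1, -0.0, -1.1]
grip_width: 14.9
```

```bash
python3 -c "
from h import *
go(585.3,259.6,195,178);wrist('w28')
"
```

```text
now [527.1 387.  194.1] yaw 177.9 t 42.87 j6 -1.02 w 14.9
shift [ -62.7 -125.3   -0.9] turn -0.1 j6 at end -64
```

View pics/w28.png

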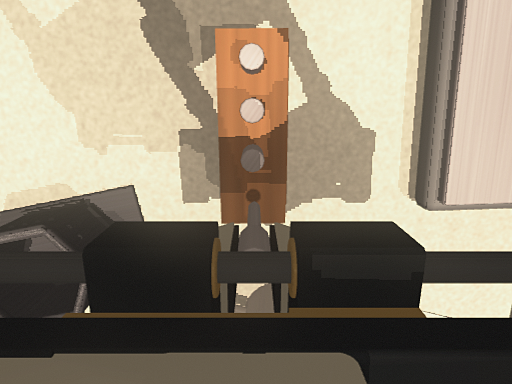

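Call:
play_rows(moves=[255,-20,-37,0,0,255,-40,-75,0,0,255,-60,-110,0,0,255,-62.5,-125,0,0,255,-62.5,-125,0,0,255,-62.5,-125,0,0,255,-62.5,-125,0,0,255,-62.5,-125,0,0])

```text
time: 43.58
tool_pos: [584.8, 261.5, 194.6]
tcp_rot: [3.141, -0.001, 3.107]
contact_force: [-0.6, 0.4, -1.3]
grip_width: 15.3
```

Call:
play_rows(moves=[255,0,0,0,0,255,0,0,0,0,255,0,0,0,0,255,0,0,0,0,255,0,0,0,0])

```text
time: 44.0
tool_pos: [585.5, 260.4, 195.2]
tcp_rot: [3.141, 0.0, 3.106]
contact_force: [-0.2, 0.0, -0.3]
grip_width: 14.8
```

```bash
python3 -c "
from h import *
go(585.3,259.6,195,178);snap('w29',170,120,340,250,4.6)
"
```

```text
now [585.5 260.4 195.2] yaw 178.0 t 44.0 j6 -1.24 w 14.8
shift [ 0.1 -0.8  0.2] turn -0.0 j6 at end -64
[585.5 260.4 195.2] [1.7999e+02 1.0000e-02 1.7796e+02] t 44.0
```

View pics/w29c.png

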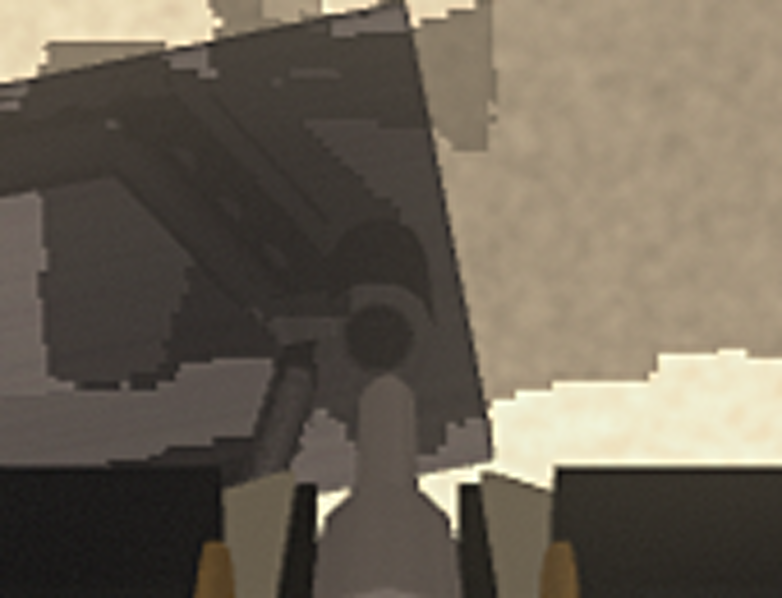

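```bash
python3 -c "
from h import *
a=dict(x0=170,y0=120,k=4.6)
t=pt('w29',386,390,101.7,**a);b=pt('w29',379,335,78,**a)
R_=toolT(bot.get_obs())[:3,:3];p=bot.get_obs()['tool_pos']
print(t,b,'tip rel tcp',R_.T@(t-p),'bore rel tcp',R_.T@(b-p),'diff',R_.T@(b-t))
"
```

```text
[586.2 261.4 101.7] [583.6 260.3  78. ] tip rel tcp [-0.60887805  1.11316916 93.5400403 ] bore rel tcp [ 1.95449573e+00 -8.26034321e-02  1.17239391e+02] diff [ 2.56337378 -1.19577259 23.6993511 ]
```

Call:
play_rows(moves=[255,1.3,-1.0,8,0,255,1.3,-1.0,16,0,255,1.3,-1.0,19,0,255,1.3,-1.0,19,0,255,1.3,-1.0,19,0,255,1.3,-1.0,19,0])

```text
time: 44.55
tool_pos: [584.4, 259.2, 176.2]
tcp_rot: [3.141, 0.0, 3.105]
contact_force: [0.7, 0.1, -0.5]
grip_width: 15.0
```

```bash
python3 -c "
from h import *
snap('w30',200,150,310,240,7)
im=cv2.imread('pics/w30c.png').astype(float)
cv2.imwrite('pics/w30d.png',np.clip((im/150.)**.6*255,0,255).astype(np.uint8))
"
```

```text
[584.4 259.2 176.2] [1.7999e+02 1.0000e-02 1.7793e+02] t 44.55
```

View pics/w30d.png

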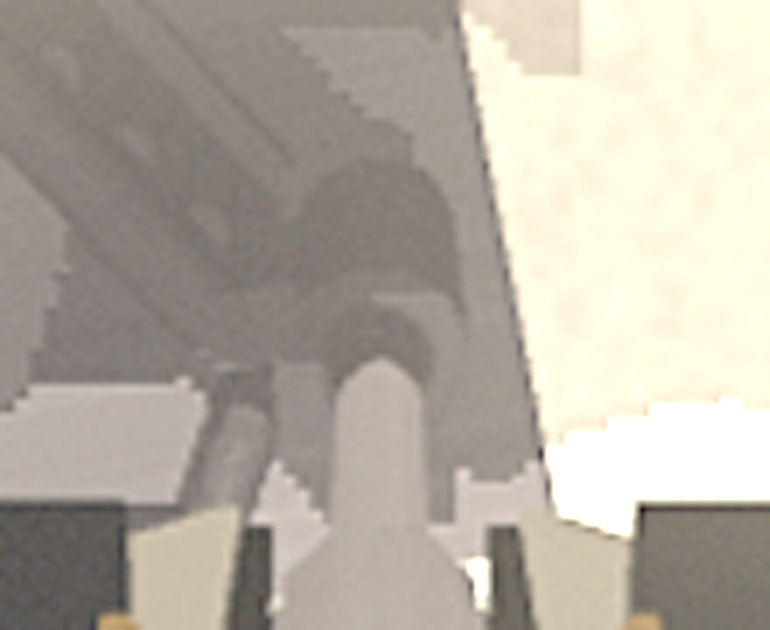

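Call:
play_rows(moves=[255,0.4,0,6,0,255,0.4,0,12,0,255,0.4,0,18,0,255,0.4,0,24,0,255,0.4,0,24,0,255,0.4,0,24,0])

```text
time: 45.1
tool_pos: [583.6, 259.1, 151.4]
tcp_rot: [-3.141, -0.001, 3.106]
contact_force: [-0.2, 0.9, -0.4]
grip_width: 15.5
```

Call:
play_rows(moves=[255,0,0,5,0,255,0,0,10,0,255,0,0,15,0,255,0,0,20,0,255,0,0,20,0,255,0,0,20,0])

```text
time: 45.6
tool_pos: [583.6, 259.1, 131.7]
tcp_rot: [-3.141, -0.001, 3.106]
contact_force: [-0.6, -0.5, -0.9]
grip_width: 15.1
```

Call:
play_rows(moves=[255,0,0,6,0,255,0,0,12,0,255,0,0,18,0,255,0,0,22,0,255,0,0,25,0,255,0,0,25,0,255,0,0,25,0])

```text
time: 46.18
tool_pos: [583.8, 259.2, 107.0]
tcp_rot: [-3.142, -0.0, 3.106]
contact_force: [-0.5, 0.2, -1.1]
grip_width: 15.2
```

Call:
play_rows(moves=[200,0,0,0,0,150,0,0,0,0,110,0,0,0,0,110,0,0,0,0,110,0,0,0,0,110,0,0,0,0,110,0,0,-30,0,60,0,0,-70,0])

```text
time: 46.85
tool_pos: [581.7, 258.5, 174.0]
tcp_rot: [-3.139, -0.008, 3.106]
contact_force: [1.0, 0.2, 0.0]
grip_width: 55.6
```

```bash
python3 -c "
from h import *
go(495.2,388.3,200,178)
snap('w31',100,80,400,260,2.6)
"
```

```text
now [581.7 258.5 174. ] yaw 177.9 t 46.85 j6 -1.24 w 55.6
shift [ 91.4 126.5 -25.6] turn -0.1 j6 at end -50
[581.7 258.5 174. ] [-179.84   -0.47  177.93] t 46.85
```

View pics/w31c.png

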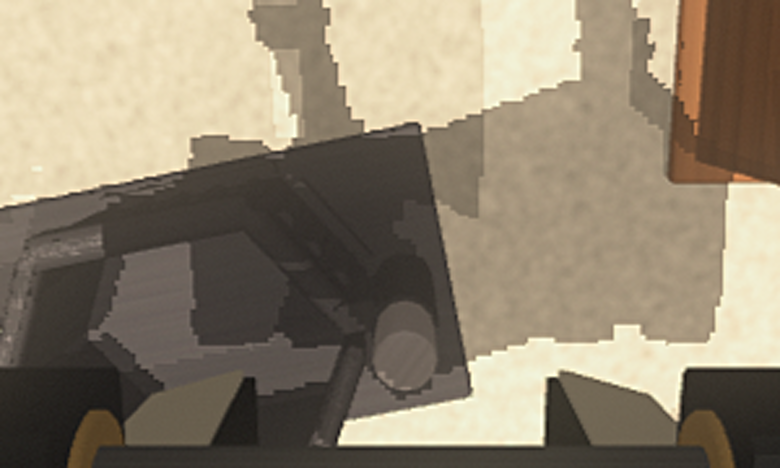

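Call:
play_rows(moves=[0,23,31,0,0,0,46,62,0,0,0,70,95,0,0,0,92,126,0,0,0,92,126,0,0,0,92,126,0,0,0,92,126,30,0,60,92,126,50,0])

```text
time: 47.57
tool_pos: [497.3, 387.8, 126.8]
tcp_rot: [3.141, 0.002, 3.105]
contact_force: [-0.2, -0.3, -1.0]
grip_width: 88.5
```

```bash
python3 -c "
from h import *
go(495.9,388.3,107.5,178)
"
```

```text
now [497.3 387.8 126.8] yaw 177.9 t 47.57 j6 -0.99 w 88.5
shift [ 1.5  0.4 19.3] turn -0.1 j6 at end -50
```

Call:
play_rows(moves=[100,0.5,0.2,10,0,160,0.5,0.2,19.5,0,200,0.5,0.2,19.5,0,255,0.5,0.2,19.5,0,255,0.5,0.2,19.5,0,255,0.5,0.2,19.5,0,255,0.5,0.2,19.5,0,255,0.5,0.2,19.5,0])

```text
time: 48.23
tool_pos: [496.2, 388.8, 108.4]
tcp_rot: [3.141, 0.001, 3.106]
contact_force: [0.2, -1.2, -0.0]
grip_width: 36.4
```

Call:
play_rows(moves=[255,0,0,0,0,255,0,0,0,0,255,0,0,0,0,255,0,0,0,0,255,0,0,0,0,255,0,0,0,0,255,0,0,0,0])

```text
time: 48.82
tool_pos: [495.9, 388.4, 107.8]
tcp_rot: [-3.141, -0.0, 3.106]
contact_force: [0.0, -1.5, 1.9]
grip_width: 15.3
```

Call:
play_rows(moves=[255,0,0,-15,0,255,0,0,-35,0,255,0,0,-60,0,255,0,0,-85,0,255,0,0,-88,0,255,0,0,-88,0,255,0,0,-88,0])

```text
time: 49.4
tool_pos: [495.5, 388.5, 194.6]
tcp_rot: [-3.141, -0.001, 3.106]
contact_force: [-0.3, -0.7, -1.2]
grip_width: 15.1
```

```bash
python3 -c "
from h import *
go(605.5,129.2,195,178)
"
```

```text
now [495.5 388.5 194.6] yaw 177.9 t 49.4 j6 -0.99 w 15.1
shift [-119.2 -255.2   -0.4] turn -0.1 j6 at end -76
```

Call:
play_rows(moves=[255,-17,-37,0,0,255,-34,-74,0,0,255,-51,-111,0,0,255,-68,-148,0,0,255,-86,-185,0,0,255,-103,-222,0,0,255,-118.5,-255,0,0,255,-118.5,-255,0,0])

```text
time: 50.07
tool_pos: [606.8, 122.9, 193.3]
tcp_rot: [-3.139, -0.002, 3.1]
contact_force: [-0.3, 0.4, -0.8]
grip_width: 15.3
```

Call:
play_rows(moves=[255,0,0,0,0,255,0,0,0,0,255,0,0,8,0,255,0,0,16,0,255,0,0,16,0,255,0,0,16,0,255,0,0,16,0])

```text
time: 50.65
tool_pos: [605.0, 130.2, 179.5]
tcp_rot: [3.142, -0.0, 3.107]
contact_force: [0.2, -0.4, 0.6]
grip_width: 15.2
```

```bash
cat >> h.py <<'E'
def pinshot(n):
    snap(n,200,150,310,240,7)
    im=cv2.imread(f'pics/{n}c.png').astype(float)
    cv2.imwrite(f'pics/{n}d.png',np.clip((im/150.)**.6*255,0,255).astype(np.uint8))
E
python3 -c "
from h import *
go(605,128.9,107,178)
pinshot('w32')
"
```

```text
now [605.  130.2 179.5] yaw 178.0 t 50.65 j6 -1.45 w 15.2
shift [-0.1 -1.3 72.5] turn -0.0 j6 at end -76
[605.  130.2 179.5] [ 1.80e+02 -1.00e-02  1.78e+02] t 50.65
```

View pics/w32d.png

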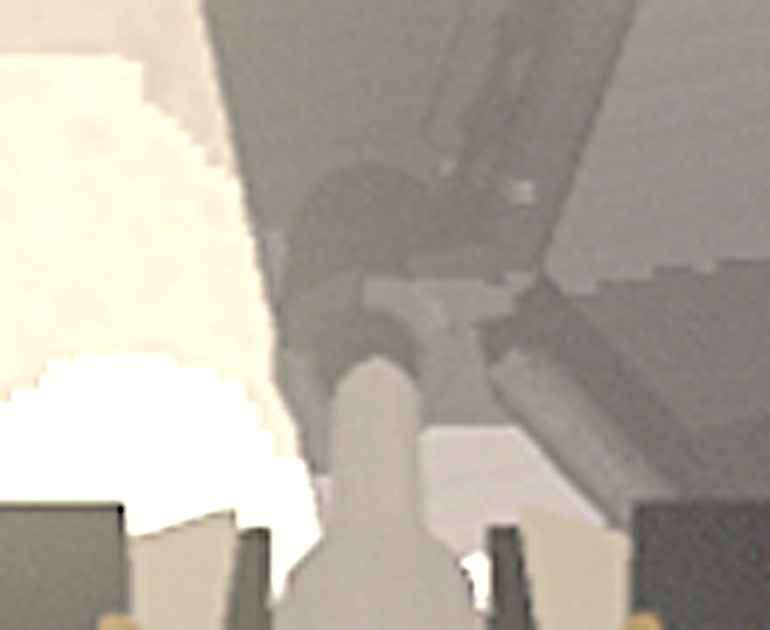

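Call:
play_rows(moves=[255,0,-1,3,0,255,0,-1,10,0,255,0,-1,18,0,255,0,-1,26,0,255,0,-1,26,0,255,0,-1,26,0])

```text
time: 51.2
tool_pos: [604.7, 128.4, 152.7]
tcp_rot: [-3.141, -0.002, 3.106]
contact_force: [-0.1, -0.5, -0.7]
grip_width: 15.3
```

Call:
play_rows(moves=[255,0,0,6,0,255,0,0,12,0,255,0,0,18,0,255,0,0,23,0,255,0,0,23,0,255,0,0,23,0])

```text
time: 51.7
tool_pos: [605.0, 128.5, 130.3]
tcp_rot: [-3.142, -0.001, 3.106]
contact_force: [0.3, -0.6, -1.1]
grip_width: 15.2
```

Call:
play_rows(moves=[255,0,0,6,0,255,0,0,12,0,255,0,0,18,0,255,0,0,21,0,255,0,0,23.5,0,255,0,0,23.5,0,255,0,0,23.5,0])

```text
time: 52.28
tool_pos: [605.2, 128.5, 107.0]
tcp_rot: [3.142, -0.0, 3.106]
contact_force: [-0.0, -0.7, -2.1]
grip_width: 15.2
```

Call:
play_rows(moves=[200,0,0,0,0,150,0,0,0,0,110,0,0,0,0,110,0,0,0,0,110,0,0,0,0,110,0,0,0,0,110,0,0,-30,0,60,0,0,-70,0])

```text
time: 52.95
tool_pos: [602.9, 128.2, 174.3]
tcp_rot: [-3.141, -0.009, 3.106]
contact_force: [1.0, -0.8, 0.3]
grip_width: 55.3
```

Call:
play_rows(moves=[0,0,0,-20,0,0,0,0,-20,0,0,0,0,-20,0])

```text
time: 53.2
tool_pos: [605.6, 128.6, 198.5]
tcp_rot: [3.141, 0.003, 3.106]
contact_force: [-0.0, 0.5, -1.8]
grip_width: 74.0
```

```bash
python3 -c "
from h import *
go(464,389.4,196,178)
snap('w33',100,80,400,260,2.6)
"
```

```text
now [605.6 128.6 198.5] yaw 177.9 t 53.2 j6 -1.45 w 74.0
shift [150.9 255.6   2.2] turn -0.1 j6 at end -48
[605.6 128.6 198.5] [1.7998e+02 1.7000e-01 1.7794e+02] t 53.2
```

View pics/w33c.png

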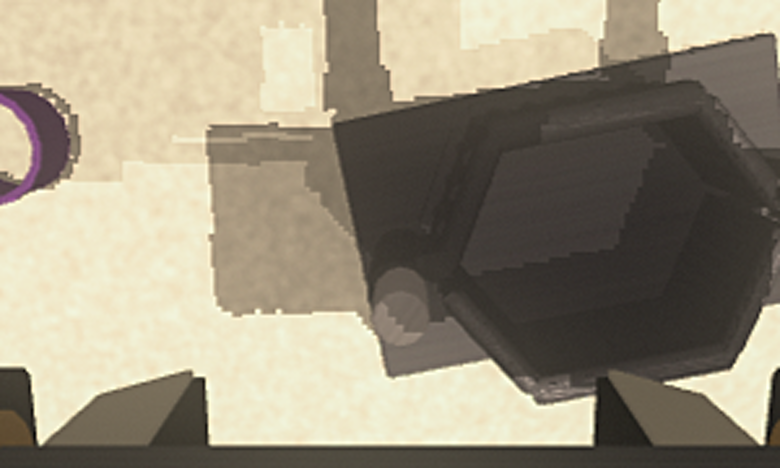

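Call:
play_rows(moves=[0,21,36,0,0,0,42,72,0,0,0,63,108,0,0,0,84,143,0,0,0,105,179,0,0,0,126,215,0,0,0,150.5,255.6,0,0,0,150.5,255.6,0,0])

```text
time: 53.92
tool_pos: [459.3, 394.1, 195.1]
tcp_rot: [3.142, -0.004, 3.111]
contact_force: [-0.2, -0.5, -0.1]
grip_width: 91.7
```

Call:
play_rows(moves=[0,0,0,0,0,0,0,0,0,0,0,0,0,0,0])

```text
time: 54.17
tool_pos: [464.5, 387.9, 196.2]
tcp_rot: [-3.14, -0.001, 3.104]
contact_force: [0.8, 0.3, -0.3]
grip_width: 91.9
```

```bash
python3 -c "
from h import *
go(464,389.4,107.5,178)
"
```

```text
now [464.5 387.9 196.2] yaw 177.9 t 54.17 j6 -0.96 w 91.9
shift [ 0.4  1.6 88.7] turn -0.1 j6 at end -48
```

Call:
play_rows(moves=[0,0,0.8,30,0,60,0,0.8,60,0,120,0,0.8,80,0,160,0,0.8,88.5,0,200,0,0.8,88.5,0,255,0,0.8,88.5,0,255,0,0.8,88.5,0,255,0,0.8,88.5,0])

```text
time: 54.83
tool_pos: [465.0, 390.4, 110.4]
tcp_rot: [3.14, 0.003, 3.105]
contact_force: [0.0, 0.5, -0.0]
grip_width: 50.0
```

Call:
play_rows(moves=[255,0,0,0,0,255,0,0,0,0,255,0,0,0,0,255,0,0,0,0,255,0,0,0,0,255,0,0,0,0,255,0,0,0,0])

```text
time: 55.42
tool_pos: [463.9, 389.6, 108.9]
tcp_rot: [-3.141, -0.0, 3.106]
contact_force: [-0.4, -3.8, 3.3]
grip_width: 15.2
```

Call:
play_rows(moves=[255,0,0,-15,0,255,0,0,-35,0,255,0,0,-60,0,255,0,0,-85,0,255,0,0,-100,0,255,0,0,-100,0,255,0,0,-100,0])

```text
time: 56.0
tool_pos: [464.0, 390.5, 208.8]
tcp_rot: [3.14, 0.001, 3.106]
contact_force: [-0.0, -0.5, -0.4]
grip_width: 15.3
```

```bash
python3 -c "
from h import *
go(604.9,-102.8,205,178)
"
```

```text
now [464.  390.5 208.8] yaw 177.9 t 56.0 j6 -0.96 w 15.3
shift [-158.5 -487.9    3.4] turn -0.1 j6 at end -98
```

Call:
play_rows(moves=[255,-158,-488,0,0,255,-158,-488,0,0,255,-158,-488,0,0,255,-158,-488,0,0,255,-158,-488,0,0,255,-158,-488,0,0,255,-158,-488,0,0,255,-158,-488,0,0])

```text
time: 56.67
tool_pos: [554.5, 67.7, 206.6]
tcp_rot: [3.141, -0.003, 3.106]
contact_force: [1.4, -0.2, -0.9]
grip_width: 15.0
```

```bash
python3 -c "
from h import *
go(604.9,-102.8,205,178)
"
```

```text
now [554.5  67.7 206.6] yaw 177.9 t 56.67 j6 -1.55 w 15.0
shift [ -56.5 -168.6    1.4] turn -0.1 j6 at end -98
```

Call:
play_rows(moves=[255,-14,-40,0,0,255,-28,-80,0,0,255,-42,-120,0,0,255,-50,-150,0,0,255,-56,-168,0,0,255,-56,-168,0,0,255,-56,-168,0,0,255,-56,-168,0,0])

```text
time: 57.33
tool_pos: [604.4, -99.4, 207.1]
tcp_rot: [3.14, -0.003, 3.106]
contact_force: [0.2, -1.1, -0.5]
grip_width: 15.0
```

Call:
play_rows(moves=[255,0,0,0,0,255,0,0,0,0,255,0,0,0,0,255,0,0,0,0,255,0,0,0,0,255,0,0,0,0])

```text
time: 57.83
tool_pos: [605.1, -100.0, 208.8]
tcp_rot: [3.142, 0.0, 3.106]
contact_force: [0.4, 0.4, -0.7]
grip_width: 15.3
```

```bash
python3 -c "
from h import *
go(604.9,-102.8,180,178)
"
```

```text
now [ 605.1 -100.   208.8] yaw 178.0 t 57.83 j6 -1.82 w 15.3
shift [ 0.1 -2.8 28.8] turn -0.0 j6 at end -98
```

Call:
play_rows(moves=[255,0,-3,10,0,255,0,-3,20,0,255,0,-3,28,0,255,0,-3,28,0,255,0,-3,28,0,255,0,-3,28,0,255,0,-3,28,0])

```text
time: 58.42
tool_pos: [605.3, -103.4, 181.0]
tcp_rot: [-3.142, 0.001, 3.106]
contact_force: [-0.2, -0.7, -0.6]
grip_width: 14.9
```

```bash
python3 -c "
from h import *
pinshot('w34')
"
```

```text
[ 605.3 -103.4  181. ] [-1.8000e+02  5.0000e-02  1.7794e+02] t 58.42
```

View pics/w34d.png

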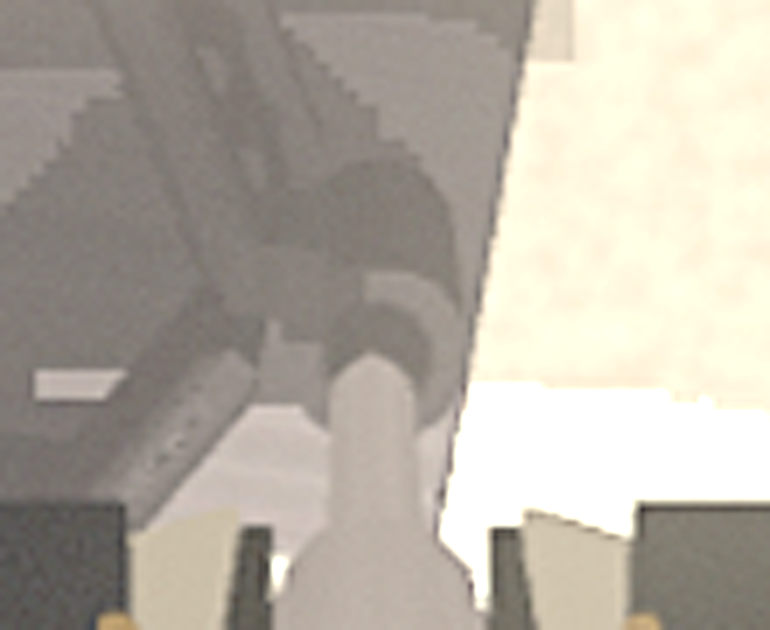

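Call:
play_rows(moves=[255,0,0.9,3,0,255,0,0.9,10,0,255,0,0.9,18,0,255,0,0.9,26,0,255,0,0.9,26,0,255,0,0.9,26,0])

```text
time: 58.97
tool_pos: [604.6, -102.4, 153.7]
tcp_rot: [3.141, -0.002, 3.106]
contact_force: [-0.1, 0.0, -0.4]
grip_width: 15.2
```

Call:
play_rows(moves=[255,0,0,6,0,255,0,0,12,0,255,0,0,18,0,255,0,0,23,0,255,0,0,23,0,255,0,0,23,0])

```text
time: 59.47
tool_pos: [605.0, -102.5, 131.3]
tcp_rot: [3.141, -0.0, 3.106]
contact_force: [-0.4, -0.5, -1.0]
grip_width: 15.0
```

Call:
play_rows(moves=[255,0,0,6,0,255,0,0,12,0,255,0,0,18,0,255,0,0,21,0,255,0,0,23,0,255,0,0,23,0,255,0,0,23,0])

```text
time: 60.05
tool_pos: [605.1, -102.5, 108.5]
tcp_rot: [3.142, 0.0, 3.106]
contact_force: [2.3, -0.6, -2.6]
grip_width: 15.2
```

Call:
play_rows(moves=[200,0,0,0,0,150,0,0,0,0,110,0,0,0,0,110,0,0,0,0,110,0,0,0,0,110,0,0,0,0,110,0,0,-30,0,60,0,0,-70,0])

```text
time: 60.72
tool_pos: [602.8, -101.9, 175.7]
tcp_rot: [3.139, -0.008, 3.105]
contact_force: [1.4, 0.3, 0.8]
grip_width: 55.4
```

Call:
play_rows(moves=[0,0,0,-20,0,0,0,0,-20,0,0,0,0,-20,0])

```text
time: 60.97
tool_pos: [605.5, -102.6, 200.0]
tcp_rot: [-3.141, 0.003, 3.106]
contact_force: [-0.8, 0.7, -1.6]
grip_width: 74.2
```

```bash
python3 -c "
from h import *
go(432,390.5,198,178)
snap('w35',100,80,400,260,2.6)
"
```

```text
now [ 605.5 -102.6  200. ] yaw 177.9 t 60.97 j6 -1.83 w 74.2
shift [191.1 486.5   1.1] turn -0.1 j6 at end -46
[ 605.5 -102.6  200. ] [-1.7996e+02  1.6000e-01  1.7794e+02] t 60.97
```

View pics/w35c.png

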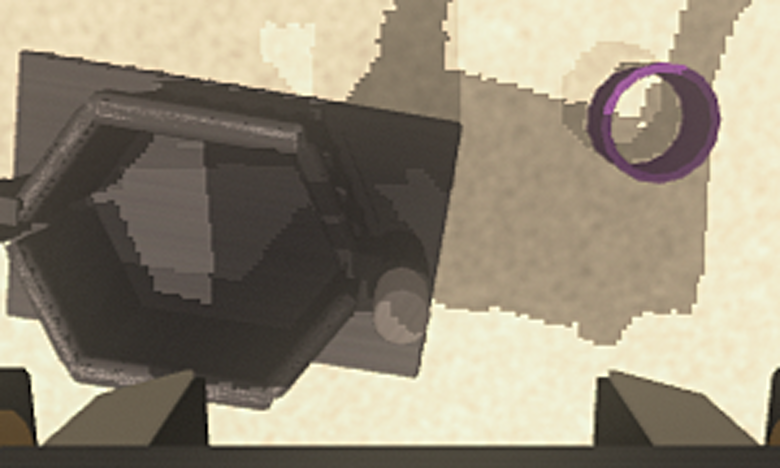

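Home. Now the last pin.

Call:
play_rows(moves=[0,191,486.5,0,0,0,191,486.5,0,0,0,191,486.5,0,0,0,191,486.5,0,0,0,191,486.5,0,0,0,191,486.5,0,0,0,191,486.5,0,0,0,191,486.5,0,0])

```text
time: 61.68
tool_pos: [492.5, 213.4, 196.9]
tcp_rot: [-3.141, -0.003, 3.105]
contact_force: [1.0, 1.2, 0.7]
grip_width: 91.6
```

```bash
python3 -c "
from h import *
go(432,390.5,198,178)
"
```

```text
now [492.5 213.4 196.9] yaw 177.9 t 61.68 j6 -1.27 w 91.6
shift [ 66.9 174.8  -1.1] turn -0.1 j6 at end -46
```

Call:
play_rows(moves=[0,15,40,0,0,0,30,80,0,0,0,45,118,0,0,0,58,150,0,0,0,67,175,0,0,0,67,175,0,0,0,67,175,0,0,0,67,175,0,0])

```text
time: 62.35
tool_pos: [433.3, 388.5, 197.2]
tcp_rot: [-3.14, -0.002, 3.106]
contact_force: [-0.3, 1.1, 0.1]
grip_width: 91.7
```

Call:
play_rows(moves=[0,0,0,0,0,0,0,0,0,0,0,0,0,0,0,0,0,0,0,0])

```text
time: 62.68
tool_pos: [434.2, 388.6, 198.8]
tcp_rot: [3.142, 0.0, 3.104]
contact_force: [1.0, 0.3, -0.3]
grip_width: 91.5
```

```bash
python3 -c "
from h import *
go(432,390.5,107.5,178)
"
```

```text
now [434.2 388.6 198.8] yaw 177.9 t 62.68 j6 -0.94 w 91.5
shift [ 2.3  1.8 91.3] turn -0.1 j6 at end -46
```

Call:
play_rows(moves=[0,2.2,1.8,30,0,60,2.2,1.8,60,0,120,2.2,1.8,82,0,160,2.2,1.8,91,0,200,2.2,1.8,91,0,255,2.2,1.8,91,0,255,2.2,1.8,91,0,255,2.2,1.8,91,0])

```text
time: 63.35
tool_pos: [432.5, 391.7, 109.4]
tcp_rot: [3.14, 0.003, 3.106]
contact_force: [-0.1, 0.4, -0.3]
grip_width: 49.9
```

Call:
play_rows(moves=[255,0,0,0,0,255,0,0,0,0,255,0,0,0,0,255,0,0,0,0,255,0,0,0,0,255,0,0,0,0,255,0,0,0,0])

```text
time: 63.93
tool_pos: [431.6, 390.6, 107.8]
tcp_rot: [-3.141, -0.0, 3.106]
contact_force: [-0.1, -4.8, 3.9]
grip_width: 15.0
```

Call:
play_rows(moves=[255,0,0,-15,0,255,0,0,-35,0,255,0,0,-60,0,255,0,0,-85,0,255,0,0,-100,0,255,0,0,-100,0,255,0,0,-100,0])

```text
time: 64.52
tool_pos: [431.7, 391.5, 207.8]
tcp_rot: [3.14, 0.001, 3.106]
contact_force: [0.9, -0.2, -1.0]
grip_width: 14.9
```

```bash
python3 -c "
from h import *
go(577.9,-231.7,208,178)
"
```

```text
now [431.7 391.5 207.8] yaw 177.9 t 64.52 j6 -0.93 w 14.9
shift [-168.4 -617.6   -0.8] turn -0.1 j6 at end -110
```

Call:
play_rows(moves=[255,-168,-617.5,0,0,255,-168,-617.5,0,0,255,-168,-617.5,0,0,255,-168,-617.5,0,0,255,-168,-617.5,0,0,255,-168,-617.5,0,0,255,-168,-617.5,0,0,255,-168,-617.5,0,0])

```text
time: 65.18
tool_pos: [506.7, 64.8, 205.8]
tcp_rot: [3.141, -0.003, 3.106]
contact_force: [0.6, -0.1, -1.6]
grip_width: 15.3
```

```bash
python3 -c "
from h import *
go(577.9,-231.7,208,178)
"
```

```text
now [506.7  64.8 205.8] yaw 177.9 t 65.18 j6 -1.56 w 15.3
shift [ -81.8 -293.7   -2.6] turn -0.1 j6 at end -110
```

Call:
play_rows(moves=[255,-11,-38,0,0,255,-22,-78,0,0,255,-33,-118,0,0,255,-44,-158,0,0,255,-55,-198,0,0,255,-66,-238,0,0,255,-75,-270,0,0,255,-81,-292,0,0])

```text
time: 65.85
tool_pos: [577.5, -231.3, 204.9]
tcp_rot: [3.141, -0.003, 3.103]
contact_force: [0.1, 1.0, -0.9]
grip_width: 15.0
```

Call:
play_rows(moves=[255,0,0,0,0,255,0,0,0,0,255,0,0,0,0,255,0,0,0,0,255,0,0,0,0,255,0,0,0,0])

```text
time: 66.35
tool_pos: [578.0, -227.0, 207.8]
tcp_rot: [3.141, 0.0, 3.107]
contact_force: [-0.3, 0.1, -0.4]
grip_width: 15.1
```

```bash
python3 -c "
from h import *
go(578,-231.7,180,178)
"
```

```text
now [ 578.  -227.   207.8] yaw 178.0 t 66.35 j6 -2.03 w 15.1
shift [-0.1 -4.7 27.8] turn 0.0 j6 at end -110
```

Call:
play_rows(moves=[255,0,-4.7,10,0,255,0,-4.7,20,0,255,0,-4.7,28,0,255,0,-4.7,28,0,255,0,-4.7,28,0,255,0,-4.7,28,0,255,0,-4.7,28,0])

```text
time: 66.93
tool_pos: [578.0, -233.0, 180.1]
tcp_rot: [-3.141, 0.001, 3.106]
contact_force: [0.1, -1.2, -0.0]
grip_width: 15.2
```

```bash
python3 -c "
from h import *
pinshot('w36')
"
```

```text
[ 578.  -233.   180.1] [-1.7999e+02  4.0000e-02  1.7793e+02] t 66.93
```

View pics/w36d.png

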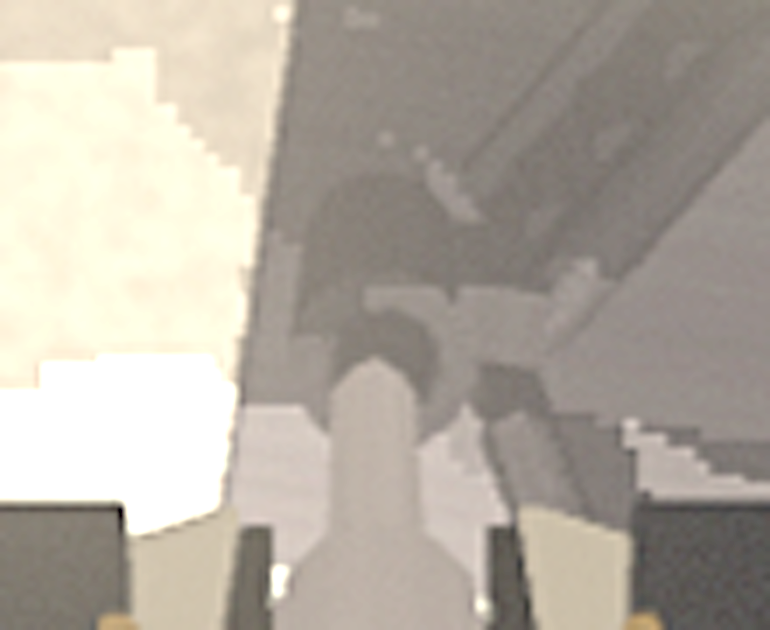

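Call:
play_rows(moves=[255,-0.5,1.4,3,0,255,-0.5,1.4,10,0,255,-0.5,1.4,18,0,255,-0.5,1.4,26,0,255,-0.5,1.4,26,0,255,-0.5,1.4,26,0])

```text
time: 67.48
tool_pos: [578.0, -231.3, 152.6]
tcp_rot: [3.141, -0.001, 3.106]
contact_force: [0.4, 0.0, -0.8]
grip_width: 15.2
```

Call:
play_rows(moves=[255,0,0,6,0,255,0,0,12,0,255,0,0,18,0,255,0,0,23,0,255,0,0,23,0,255,0,0,23,0])

```text
time: 67.98
tool_pos: [578.5, -231.4, 130.3]
tcp_rot: [3.141, -0.0, 3.106]
contact_force: [0.6, -0.2, -1.0]
grip_width: 15.6
```

Call:
play_rows(moves=[255,0,0,6,0,255,0,0,12,0,255,0,0,18,0,255,0,0,21,0,255,0,0,23,0,255,0,0,23,0,255,0,0,23,0])

```text
time: 68.57
tool_pos: [578.5, -231.5, 107.3]
tcp_rot: [3.141, 0.0, 3.106]
contact_force: [4.1, -1.7, -3.1]
grip_width: 15.4
```

Call:
play_rows(moves=[200,0,0,0,0,150,0,0,0,0,110,0,0,0,0,110,0,0,0,0,110,0,0,0,0,110,0,0,0,0,110,0,0,-30,0,60,0,0,-70,0])

```text
time: 69.23
tool_pos: [576.3, -230.4, 174.6]
tcp_rot: [3.138, -0.008, 3.106]
contact_force: [0.7, -0.0, 0.7]
grip_width: 55.4
```

Call:
play_rows(moves=[0,0,0,-40,0,0,0,0,-80,0,0,0,0,-80,0,0,0,0,-80,0])

```text
time: 69.57
tool_pos: [579.2, -231.9, 260.8]
tcp_rot: [-3.139, 0.006, 3.106]
contact_force: [-0.5, 1.1, -0.6]
grip_width: 81.0
```

```bash
python3 -c "
from h import *
snap('w37',60,0,460,260,2)
go(430,-60,300,150)
"
```

```text
[ 579.2 -231.9  260.8] [-179.84    0.32  177.94] t 69.57
now [ 578.3 -231.4  258.2] yaw 177.9 t 69.62 j6 -2.04 w 84.8
shift [154.3 166.  -42. ] turn 27.9 j6 at end -68
```

View pics/w37c.png

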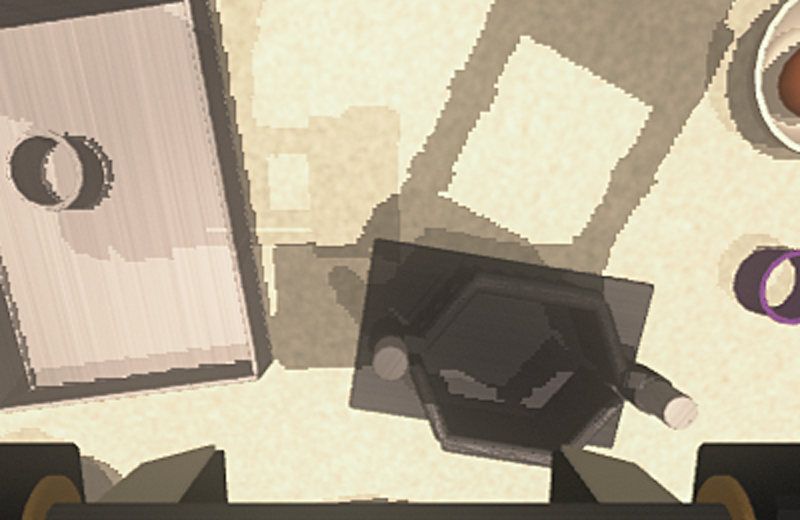

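Call:
play_rows(moves=[0,170,100,-60,0,0,170,100,-60,0,0,170,100,-60,0,0,170,100,-60,0,0,170,100,-60,0,0,170,100,-60,0,0,170,100,-60,0,0,170,100,-60,0])

```text
time: 70.28
tool_pos: [412.1, -125.5, 316.7]
tcp_rot: [3.141, -0.001, 3.106]
contact_force: [-0.2, 1.0, -0.1]
grip_width: 91.3
```

```bash
python3 -c "
from h import *
print(pt('w37',390,357,108),pt('w37',680,411,108))
c=bot.capture('scene');crop(c['color'],170,130,370,290,4,'s38')
c=bot.capture('top');crop(c['color'],150,170,370,270,3.6,'t38');cv2.imwrite('pics/t38f.png',c['color'][:,:,::-1])
for p in [(606.6,-102.8),(579.2,-231.9),(585.3,259.5),(606.6,129.2)]: print('scene px expected head centre',(proj(bot.capture('scene'),[*p,93])-[170,130])*4)
"
```

```text
[ 574.7 -230.1  108. ] [ 603.7 -102.6  108. ]
scene px expected head centre [219.29862515 147.47839747]
scene px expected head centre [120.30673479  32.45762035]
scene px expected head centre [673.68226124 447.83734517]
scene px expected head centre [482.14954275 343.38933414]
```

View pics/s38.png

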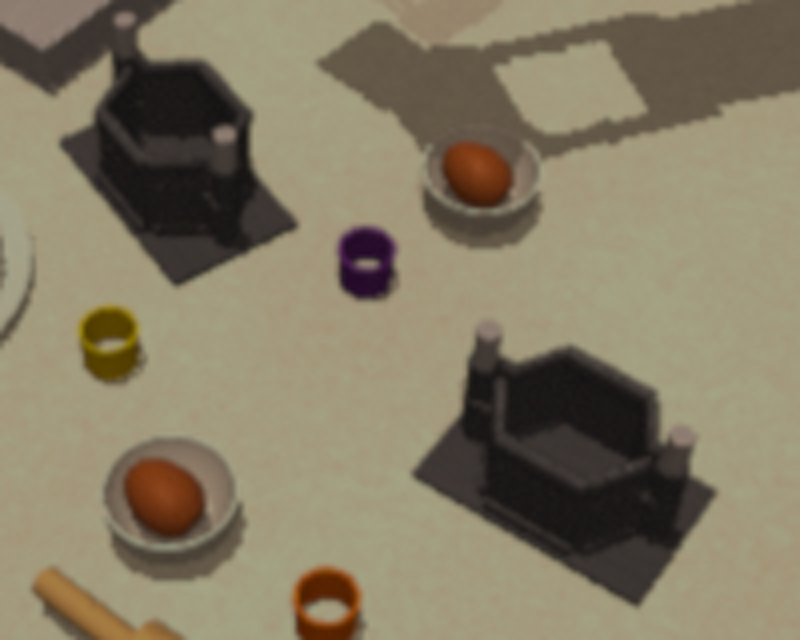

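View pics/t38f.png

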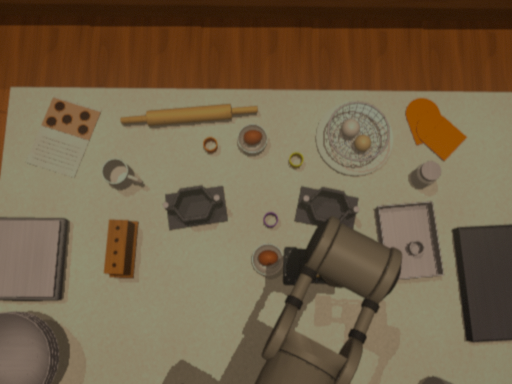

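Call:
play_rows(moves=[0,0,0,0,0,0,0,0,0,0,0,0,0,0,0,0,0,0,0,0,0,0,0,0,0,0,0,0,0,0])

```text
time: 71.08
tool_pos: [412.0, -125.4, 317.7]
tcp_rot: [3.142, 0.0, 3.106]
contact_force: [0.1, -0.1, -0.5]
grip_width: 91.9
```

```bash
python3 -c "
from plant import bot
o=bot.get_obs();print(o['time'],o['contact_force'])
print(bot.close_job())"
```

```text
71.0833 [ 0.10471646 -0.08989112 -0.48768105]
the job is handed in; nothing more can be done
None
```

I put the one steel cutter that was there into the pan, seated both front halves and pushed all four pins home. I handed the job in at 71 s of the 210 s allowed. I saw no cutter in either mould's tray, and I left the orange, purple and yellow rings alone.

**First try at mould 1:** it went wrong. The half caught at one end, tilted in the grip, and the tool read about 57 N in all (49 N of it upward). I stood the half back on the counter, measured again, and it seated cleanly with about 4 N on the second try. The 57 N is below the 120 N wrist limit. I can't tell from the readings whether the separate 40 N limit on the arm and gripper body was touched; the force came through the half held in the fingers.

**Last checks:**
- **Pins:** each went in with less than 6 N at the tool. In the last scene picture all four heads lie within about 1–2 px of where they should be.
- **Cutter:** it stands in the pan.
- **Bowls, jar and mug:** they look unmoved, judged by eye from the overhead picture.
- **Arm:** it was clear of everything and reading almost no force at hand-in.

**Where the cameras disagreed:** the overhead camera and the wrist camera differed by about 4–6 mm. I relied on the wrist camera and corrected it by about 1.3 mm. In the last close wrist view of mould 2, taken while the arm was still settling, the two pin heads read about 3–5 mm off in x before that correction. The scene picture and the free insertions did not show that offset.

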